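# Build the stone-sieve stack on the vibrating table

## Robot

A 6-joint arm with a two-finger parallel gripper is mounted at the origin on the work surface. World frame = base frame: x ahead of the robot, y to its left, z up, the work surface at z = 0. Lengths are in m, angles in rad, forces in N, time in s.
With the tool pointing down it reaches from about 0.35 to 0.975 m from the base axis. Payload 4.9 kg.
Tool frame: the origin (TCP) lies midway between the tips of the shut fingers; the grasp point (between the pads) lies 19 mm behind it; x points along the fingers, y is the direction in which the jaws open and shut, and the axes are right-handed (so a half turn about x gives the same grasp; the last joint's range is limited). The gripper opens to 85 mm and grips with 20 to 120 N. Pads are 22 mm wide; open, the fingers measure 114 mm over their backs; the gripper's body (76 mm by 85 mm) begins 54 mm behind the grasp point. The pads swing forward as they close: fully open they stand 13 mm farther back than shut.
Start: joints at [-1.354, 0.053, 1.613, -0, 1.476, -0.119], TCP at [0.206, -0.59, 0.231] pointing down, gripper open.
Joint ranges: [-3.01, 3.01], [-1.01, 2.22], [0.06, 2.58], [-1.02, 4.17], [0.09, 2.62], [-3.14, 3.14]. Speed limits (rad/s): [2.57, 2.57, 3.14, 3.14, 3.14, 3.14].

## Interface

Orientations are given as a unit quaternion [w, x, y, z].
In Python, from plant import manip gives the robot as it stands.
- The arm moves only by the tool send_rows, never from a script. Its argument "motion" is a list that holds one entry, the list of rows, each a list of 6 numbers: the shift along the world's x, y, z in cm, then the turn, a rotation vector about the world's x, y, z in rad. A call has 1 to 12 rows; each row shifts and turns the commanded pose from where the row before left it; what a row does not reach is not made up. A row lasts 1/12 s, in which the tool goes at most 41.7 mm and 7.16 degrees, less where a joint would pass 70% of its speed; a pose out of reach is approached as far as the arm can. A call with a gripper value outside its range is refused whole. "fingers" is the closure, from 0 (fully open) to 1 (shut), set as the call begins (left out, the last holds). The fingers move at their own pace and stop on an object; the grip force is fixed at half the most. Time passes only in rows, so rows that do not move let the fingers close. It gives the time, the measured TCP pose, the force and the opening at its end, in the units of the state.
- manip.state(): the state, without advancing time (a new reading comes with each control period).
- manip.grab_frame(name): name is "side" or "top" or "wrist"; returns the picture (480x640x3 uint8, red, green, blue); there is no depth.
- manip.calibration(name): a dict with "mtx" (3x3 intrinsics, pixels), "cam_to_world" (4x4, takes a point from camera to world coordinates); the wrist camera has in their place "hand_eye" (4x4, takes a point from camera to tool coordinates, whose origin is the TCP and whose axes are the tool frame's). Camera axes: x right, y up, looking along -z (the intrinsics and any distortion apply to the point x, -y, -z); pixel columns grow to the right and rows downward; lengths in m; the calibration is good to about 2 mm. A picture is of the moment at which its call begins: read the wrist's pose just before it. calibration takes no time and is no camera call.
- manip.job_done(): hands the job in, once; it reports no verdict.
Trained networks look in the newest picture that a camera, given by its name, has taken for a name from the list of things; names that differ only in an ending like _2 or _b are one class to them, and where a whole thing is asked for, a point or a joint stands for the part that bears it (a point fixed in the world has none). Each returns a list of dicts, best first, with "confidence" (0 to 1); they miss things now and then, are a little off and sometimes report something else, mostly with a low value. They report only what shows in the picture. A call takes as long as a camera call. They do not tell look-alikes from the thing itself.
- manip.boxes_of(query, camera): "centre" ([x, y, z] in m, in the coordinates of the camera as it stood for that picture, good to about 4 mm: the middle of the surface that is visible of it).
- manip.trace(query, camera): "region" (480x640 bool, what is visible of it).
- manip.landmark_of(query, camera): "centre" ([x, y, z] in m, in the coordinates of the camera as it stood for that picture, good to about 4 mm: a listed point, or the origin of a listed thing).
The state is a dict: "time": time; "joint_pos": joint angles; "joint_vel": joint speeds; "joint_efforts": joint torques, N m; "tool_pos": TCP position; "tool_rot": TCP orientation; "contact_force": force on the tool from outside, world axes, zero at the start; "ft_torque": the same for the moment, N m; "gripper_width": opening from 0.0 (shut) to 1.0 (fully open).
Only numpy, scipy, OpenCV 4.12 (cv2) and the standard library are available. Lean on these libraries where they do the work, as an engineer would, in place of code of your own. Each camera call takes 0.05 s, during which the arm holds its last target.

## Task

Set up the sieves for sorting stones: seat the steel pan in the ring of the vibrating table, then stack on it the sieve with the smallest holes, the one with medium holes and the one with the largest holes, and put the lid on top. Each piece must sit fully home and level in the one below, and everything is let go at the end. Leave the little jar and the bur block standing where they are.

Things in the scene. Friction and masses are not known exactly. Their poses are not given: they have to be found in the camera images.
- pan: Receiving pan: plain steel cup, dark closed floor. Frame 64 mm outside diameter, 30 mm high, 2.5 mm wall; below it a spigot 8 mm high, tapering from 55 to 46 mm. Its 59 mm mouth takes the next piece's spigot; that piece then stands 30 mm higher. Origin: centre of the spigot's underside, z up. Grip across the frame, finger ends 11 to 16 mm above the underside. 0.1 kg.
- sieve_small: Sieve, smallest holes: brass-coloured frame, plate with many 2.5 mm holes. Shape, sizes, origin and axes as pan, and its mouth takes the next piece in the same way: 64 mm outside diameter, 38 mm high, 55 to 46 mm tapered spigot 8 mm high below, 59 mm mouth above. It stands upright. Grip it across the frame, finger ends 11 to 16 mm above the underside. About 0.1 kg.
- sieve_medium: Sieve, medium holes: blue frame, plate with 5 mm holes. Shape, sizes, origin and axes as pan, and its mouth takes the next piece in the same way: 64 mm outside diameter, 38 mm high, 55 to 46 mm tapered spigot 8 mm high below, 59 mm mouth above. It stands upright. Grip it across the frame, finger ends 11 to 16 mm above the underside. About 0.1 kg.
- sieve_large: Sieve, largest holes: red frame, plate with seven 10 mm holes. Shape, sizes, origin and axes as pan, and its mouth takes the next piece in the same way: 64 mm outside diameter, 38 mm high, 55 to 46 mm tapered spigot 8 mm high below, 59 mm mouth above. It stands upright. Grip it across the frame, finger ends 11 to 16 mm above the underside. About 0.1 kg.
- lid: Lid: low-domed steel disc, 64 mm diameter, with an upright black knob, 20 mm diameter. Below is the same tapered spigot, 8 mm high, as on the pan; the disc spans 8 to 16 mm above the underside, the knob 16 to 46 mm. Origin: centre of the spigot's underside, z up. Grip the knob near its top, finger ends about 20 mm above the underside. 0.08 kg.
- shaker: Vibrating table, fixed: off-white casing 150 x 160 mm, round aluminium plate (112 mm diameter, top at 72 mm) and on its centre a black ring, 72 mm outside, 59 mm inside diameter, rim 82 mm above the bench. The ring takes the pan's spigot; the pan's underside is then 74 mm above the bench. Origin: centre of the underside, on the ring's axis, z up, panel towards -x.
- vise: Engraver's ball vise, fixed, not used, an obstacle: black rubber ring, dark steel ball of 124 mm diameter and two steel jaws, 117 mm high overall. Origin: centre of the underside; z up.
- jar: Small green glass jar with a white cap, 48 mm diameter, 46 mm high, loose. To be left where it stands. Origin: centre of the underside; z up.
- bur_block: Green plastic block 55 x 40 x 20 mm with little metal burs standing in it, 42 mm high overall, loose. To be left where it stands. Origin: centre of the underside; x along the 55 mm, z up.
Things that resemble listed ones, but are neither listed nor needed, are in the scene too. Leave any purple look-alike of the pan alone.

How it is judged:
At the end, for the whole second after the job is handed in: Pan in the table's ring, then small-, medium-, large-holed sieve and lid: each within 5 mm of the axis of the one below and 3 mm of its seated height (pan 74 mm above the bench, the others 30 mm above the piece below), tilt under 4 degrees, released, at rest (horizontal distance between pan and shaker below 0.005 m and z of pan in the frame of shaker between 0.071 and 0.077 m and angle between each of pan, sieve_small, sieve_medium, sieve_large, lid's own z axis and vertical below 0.07 rad and linear speed of each of pan, sieve_small, sieve_medium, sieve_large, lid below 0.02 m/s and horizontal distance between sieve_small and pan below 0.005 m and z of sieve_small in the frame of pan between 0.027 and 0.033 m and horizontal distance between sieve_medium and sieve_small below 0.005 m and z of sieve_medium in the frame of sieve_small between 0.027 and 0.033 m and horizontal distance between sieve_large and sieve_medium below 0.005 m and z of sieve_large in the frame of sieve_medium between 0.027 and 0.033 m and horizontal distance between lid and sieve_large below 0.005 m and z of lid in the frame of sieve_large between 0.027 and 0.033 m); the robot touches nothing.
It fails at once if the jar was knocked over or pushed more than 25 mm (distance of jar from where it was at the start of the episode above 0.025 m or angle between jar's own z axis and vertical above 0.6 rad).
It fails at once if the bur block was knocked over or pushed more than 25 mm (distance of bur_block from where it was at the start of the episode above 0.025 m or angle between bur_block's own z axis and vertical above 0.6 rad).
It also fails if it takes over 136 s, if anything falls off the work surface, if the arm or the gripper's body presses on something with over 40 N, if the wrist force passes 120 N, or if a joint passes its speed limit or range.

## Working session

There is one attempt and no reset: what is moved stays moved. The work goes in short steps, Python scripts to look and compute and a tool call to move; the robot and the scene stay as the last step left them, time stands still between calls to the robot, and variables do not carry over. Pictures are saved under pics/ and viewed, and the job is handed in when it is done.

Besides the shell and the picture viewer there is one more tool, called in YAML: its name, and indented under it one key for each argument. send_rows: Moves the arm, as the interface text tells. Its arguments: {"type":"object","properties":{"motion":{"type":"array","items":{"type":"array","items":{"type":"array","items":{"type":"number"}}}},"fingers":{"type":"number"}},"required":["motion"]}

```bash
ls; mkdir -p pics
python3 - <<'E'
from plant import manip
import cv2
s=manip.state();print(s)
for n in("side","top","wrist"):
    im=manip.grab_frame(n);cv2.imwrite(f"pics/{n}0.png",im[:,:,::-1])
    print(n,manip.calibration(n))
E
```

```text
pics
{'time': 0.0, 'joint_pos': array([-1.35399626e+00,  5.33395271e-02,  1.61429156e+00,  1.58226499e-05,
        1.47597992e+00, -1.19016263e-01]), 'joint_vel': array([-0.00014024, -0.00115046,  0.00013998,  0.00074809,  0.00200007,
       -0.00152449]), 'joint_efforts': array([ 2.13524768e-04, -3.93682516e+01, -3.70176458e+01,  5.15123781e-05,
        7.19954580e-03,  1.02921396e-05]), 'tool_pos': array([ 0.20582409, -0.58948462,  0.23007521]), 'tool_rot': array([-0.11745829, -0.69713281, -0.11888433,  0.69719144]), 'contact_force': array([ 1.15280034, -0.26072058,  0.25133831]), 'ft_torque': array([ 0.03000026, -0.01198761, -0.00192408]), 'gripper_width': 0.9971730770104449}
side {'mtx': array([[483.96018736,   0.        , 316.92239369],
       [  0.        , 483.96018736, 239.72961783],
       [  0.        ,   0.        ,   1.        ]]), 'cam_to_world': array([[ 0.99727632,  0.03415277, -0.06537223,  0.50666962],
       [-0.073257  ,  0.56158758, -0.82416795, -0.69688158],
       [ 0.00856462,  0.82671215,  0.56255992,  0.52250134],
       [ 0.        ,  0.        ,  0.        
[... 269 characters left out ...]
[-0.99946595, -0.01914239, -0.02648367, -0.01793868],
       [-0.02956432,  0.18446628,  0.98239409,  0.90738229],
       [ 0.        ,  0.        ,  0.        ,  1.        ]])}
wrist {'mtx': array([[371.83299186,   0.        , 311.73291645],
       [  0.        , 371.83299186, 238.72798401],
       [  0.        ,   0.        ,   1.        ]]), 'hand_eye': array([[ 1.19812903e-03,  2.91539767e-01, -9.56557959e-01,
        -1.43084922e-01],
       [ 9.99999191e-01, -7.57312620e-04,  1.02172723e-03,
        -5.04774893e-05],
       [-4.26539295e-04, -9.56558410e-01, -2.91540438e-01,
        -7.38392647e-02],
       [ 0.00000000e+00,  0.00000000e+00,  0.00000000e+00,
         1.00000000e+00]])}
```

View pics/side0.png

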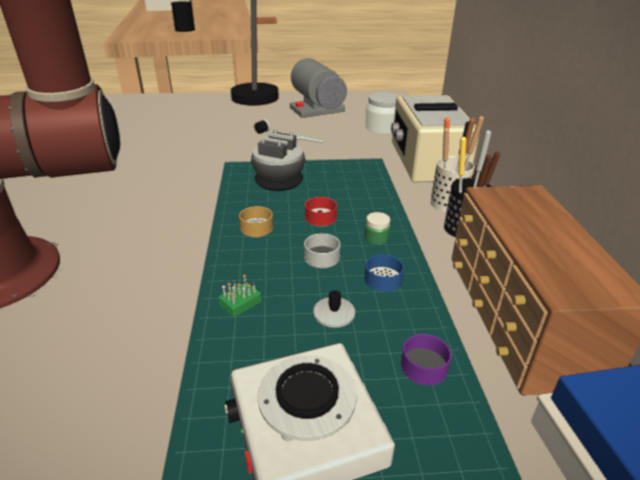

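View pics/top0.png

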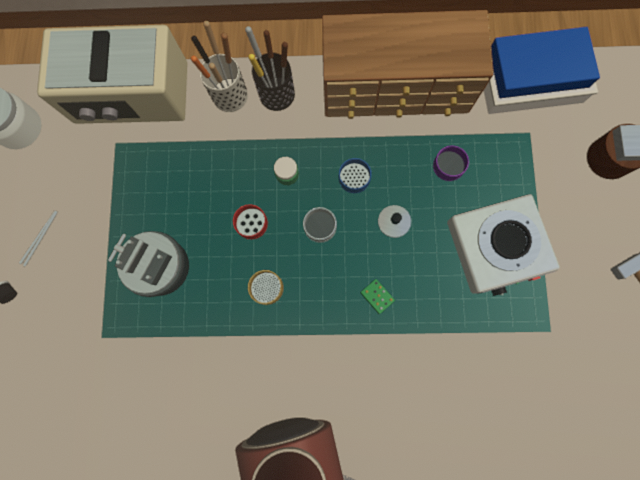

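View pics/wrist0.png

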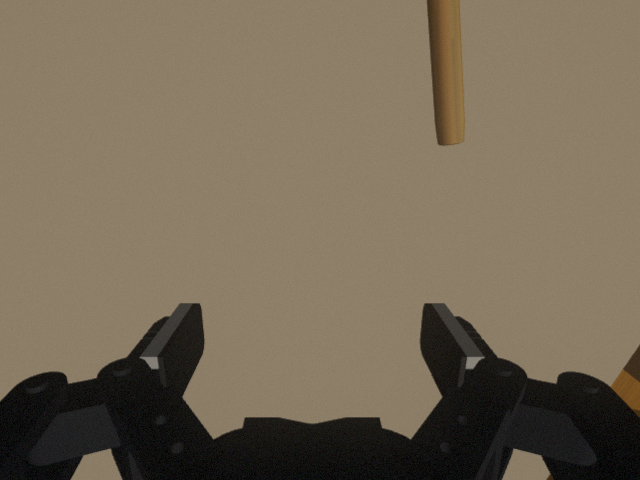

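```bash
cat > h.py <<'E'
import numpy as np,cv2
from scipy.optimize import minimize
from scipy.spatial.transform import Rotation as R
C=None
def proj(P,K,T):
    Ti=np.linalg.inv(T);p=P@Ti[:3,:3].T+Ti[:3,3];p=p*[1,-1,-1]
    return (p[:,:2]/p[:,2:])@np.diag([K[0,0],K[1,1]])+K[:2,2]
def circ(x,y,z,r,n=60):
    a=np.linspace(0,2*np.pi,n,endpoint=False)
    return np.c_[x+r*np.cos(a),y+r*np.sin(a),np.full(n,z)]
PART=dict(pan=[[(.023,0),(.0275,.008),(.032,.008),(.032,.038)]],lid=[[(.023,0),(.0275,.008),(.032,.008),(.032,.012),(.022,.016)],[(.01,.016),(.01,.046)]],jar=[[(.024,0),(.024,.046)]])
for k in("sieve_small","sieve_medium","sieve_large"):PART[k]=PART["pan"]
def render(name,x,y,z0,K,T,S=4):
    im=np.zeros((480*S,640*S),np.uint8)
    for part in PART[name]:
        P=np.vstack([circ(x,y,z0+h,r) for r,h in part])
        q=proj(P,K,T)*S+S/2-.5
        cv2.fillConvexPoly(im,cv2.convexHull(np.round(q).astype(np.int32)),255)
    return cv2.resize(im,(640,480),interpolation=cv2.INTER_AREA)/255.
def fit(name,masks,x0,z0=0.):
    def c(p):
        return sum(np.abs(render(name,p[0],p[1],z0,K,T)-m).sum()/m.sum() for m,K,T in masks)
    r=minimize(c,x0,method="Nelder-Mead",options=dict(initial_simplex=np.array([x0,[x0[0]+.008,x0[1]],[x0[0],x0[1]+.008]]),xatol=1e-4,fatol=1e-4))
    return r.x,r.fun
def ray(px,K,T,z):
    d=np.array([(px[0]-K[0,2])/K[0,0],-(px[1]-K[1,2])/K[1,1],-1]);d=T[:3,:3]@d;o=T[:3,3]
    return o+d*(z-o[2])/d[2]
def wristT(m,s):
    T=np.eye(4);q=s["tool_rot"];T[:3,:3]=R.from_quat([q[1],q[2],q[3],q[0]]).as_matrix();T[:3,3]=s["tool_pos"]
    return T@m.calibration("wrist")["hand_eye"]
E
python3 - <<'E'
from plant import manip
from h import *
cal={n:manip.calibration(n) for n in("top","side")}
for n in("top","side"): manip.grab_frame(n)
D={}
for o in("pan","sieve_small","sieve_medium","sieve_large","lid","shaker","jar","bur_block","vise"):
  for n in("top","side"):
    K=cal[n]["mtx"];T=cal[n]["cam_to_world"]
    L=manip.landmark_of(o,n)
    for d in L:
        print(o,n,"lm",(T[:3,:3]@d["centre"]+T[:3,3]).round(4),round(d["confidence"],2))
    M=manip.trace(o,n)
    for i,d in enumerate(M):
        if d["confidence"]>.25:
            D[f"{o}-{n}-{i}"]=d["region"]
            ys,xs=np.nonzero(d["region"]);print("   mask",i,len(xs),xs.mean().round(1),ys.mean().round(1),round(d["confidence"],2))
np.savez("masks.npz",**D)
print(manip.state()["time"])
E
```

```text
pan top lm [ 0.69   -0.2534 -0.0026] 0.78
pan top lm [ 0.5695  0.0045 -0.0021] 0.71
   mask 0 921 319.2 224.2 0.96
   mask 1 983 450.1 162.6 0.74
pan side lm [0.5689 0.0015 0.0044] 0.96
pan side lm [ 0.6907 -0.26   -0.0012] 0.7
   mask 0 1050 321.4 249.9 0.93
   mask 1 2091 425.1 358.8 0.57
sieve_small top lm [0.4517 0.1063 0.0027] 0.64
   mask 0 589 376.8 295.6 0.48
sieve_small side lm [0.4512 0.1111 0.0005] 0.97
   mask 0 17089 307.7 418.2 0.27
sieve_medium top lm [ 0.6674 -0.0666  0.0016] 0.76
sieve_medium top lm [0.6813 0.0718 0.003 ] 0.36
   mask 0 895 353.9 174.7 0.91
sieve_medium side lm [ 0.6662 -0.0712  0.0034] 0.91
   mask 0 1289 383.5 272.4 0.87
sieve_large top lm [ 0.5801  0.1415 -0.0012] 0.8
   mask 0 957 249.7 221.1 0.69
sieve_large side lm [0.5745 0.144  0.0013] 0.8
   mask 0 831 319.6 210.9 0.94
lid top lm [ 0.5787 -0.1439 -0.0011] 0.89
lid side lm [ 0.5766 -0.1439 -0.0009] 0.6
lid side lm [4.504e-01 1.088e-01 3.000e-04] 0.6
   mask 0 1068 333.7 310.4 0.7
   mask 1 1253 383.3 272.2 0.66
   mask 2 2620 277.8 161.3 0.45
shaker top lm [ 0.5243 -0.3443 -0.0015] 0.68
   mask 0 7453 501.8 244.5 0.61
   mask 1 996 318.9 223.9 0.37
shaker side lm [ 0.5262 -0.338   0.0034] 0.71
shaker side lm [ 0.6803  0.0636 -0.0043] 0.29
   mask 0 17207 307.8 418.0 0.66
jar top lm [0.6821 0.0735 0.0034] 0.82
jar top lm [0.5818 0.1414 0.0029] 0.21
   mask 0 577 285.3 170.1 0.75
jar side lm [ 0.6787  0.0684 -0.0037] 0.85
   mask 0 711 376.7 228.0 0.62
   mask 0 654 376.4 295.6 0.76
bur_block side lm [ 0.4305 -0.1023  0.0028] 0.83
   mask 0 1007 239.0 297.3 0.77
vise top lm [ 0.4967  0.3182 -0.0023] 0.93
   mask 0 3836 150.7 263.2 0.55
vise side lm [0.5007 0.3159 0.002 ] 0.55
   mask 0 2598 277.6 161.6 0.85
2.05
```

Run:
```python
from plant import manip
from h import *
cal={n:manip.calibration(n) for n in("top","side")}
D=dict(np.load("masks.npz"))
KT={n:(cal[n]["mtx"],cal[n]["cam_to_world"]) for n in cal}
for o,n in(("sieve_small","top"),("sieve_small","side"),("lid","top")):
    manip.grab_frame(n)
    for i,d in enumerate(manip.trace(o,n)):
        m=d["region"];ys,xs=np.nonzero(m);print(o,n,len(xs),xs.mean().round(1),ys.mean().round(1),round(d["confidence"],2))
        w=ray((xs.mean(),ys.mean()),*KT[n],.02)
        e={"sieve_small":(.451,.108),"lid":(.578,-.144)}[o]
        if np.hypot(*(w[:2]-e))<.03:D[f"{o}-{n}-0"]=m;break
    else:D.pop(f"{o}-{n}-0",None)
np.savez("masks.npz",**D)
X0=dict(pan=(.569,.003),sieve_small=(.451,.108),sieve_medium=(.667,-.069),sieve_large=(.577,.143),lid=(.578,-.144),jar=(.68,.07))
for o,x in X0.items():
    ms={n:(D[f"{o}-{n}-0"],)+KT[n] for n in KT if f"{o}-{n}-0" in D}
    for n in ms: print(o,n,*fit(o,[ms[n]],list(x)))
    if len(ms)==2: print(o,"both",*fit(o,list(ms.values()),list(x)))
# shaker ring
im=cv2.imread("pics/top0.png");cv2.imwrite("pics/ringtop.png",cv2.resize(im[190:300,440:570],None,fx=5,fy=5,interpolation=cv2.INTER_CUBIC))
im=cv2.imread("pics/side0.png");cv2.imwrite("pics/ringside.png",cv2.resize(im[335:480,220:400],None,fx=4,fy=4,interpolation=cv2.INTER_CUBIC))
```

```text
sieve_small top 921 264.7 286.7 0.97
sieve_small side 894 255.4 220.8 0.93
lid top 797 393.5 220.5 0.91
pan top [0.57016676 0.00456496] 0.04308190159885888
pan side [0.57070747 0.00376444] 0.04991223155929038
pan both [0.57042186 0.00414711] 0.09906261918448162
sieve_small top [0.45069822 0.10971206] 0.07102254582614805
sieve_small side [0.45001505 0.10876488] 0.04263718910382945
sieve_small both [0.45045093 0.10924173] 0.117840452462529
sieve_medium top [ 0.66920666 -0.06537157] 0.06698652645415708
sieve_medium side [ 0.66883212 -0.06756624] 0.025732061637688437
sieve_medium both [ 0.66889638 -0.06639336] 0.11551234308078479
sieve_large top [0.5791722  0.14011964] 0.0332329378982523
sieve_large side [0.57761169 0.13871892] 0.03193884051815672
sieve_large both [0.57828003 0.14009521] 0.09296318461746367
lid top [ 0.57802078 -0.14129813] 0.05730312200162374
lid side [ 0.57762085 -0.14372241] 0.04465741352720864
lid both [ 0.57773446 -0.1424958 ] 0.13237441039132114
jar top [0.68161547 0.07131845] 0.1033676555544228
jar side [0.68139961 0.06877852] 0.12127078679573094
jar both [0.6812542  0.07077258] 0.22705495880841176
```

View pics/ringtop.png

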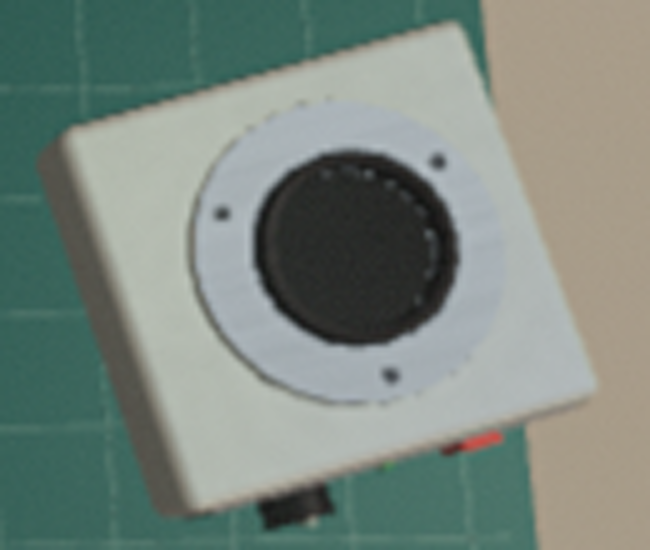

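View pics/ringside.png

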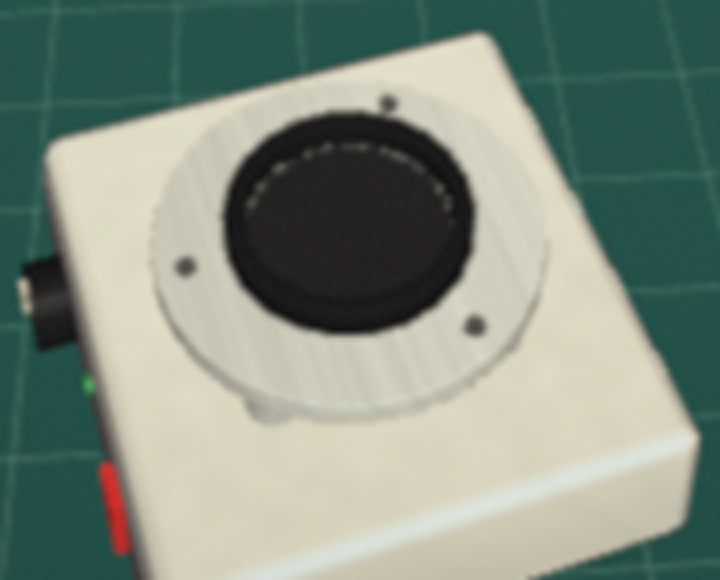

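The top crop shows the black ring at about full-image pixel (511,239). In the side crop it is at about (307,390). I'll fit its dark blob.

```bash
cat >> h.py <<'E'
PART["ring"]=[[(.036,.072),(.036,.082)]]
E
python3 - <<'E'
from plant import manip
from h import *
ms=[]
for n,px in(("top",(511,239)),("side",(307,390))):
    g=cv2.imread(f"pics/{n}0.png",0);th=(g<95).astype(np.uint8)
    k,l=cv2.connectedComponents(th);m=l==l[px[1],px[0]];print(n,m.sum())
    c=manip.calibration(n);ms.append((m,c["mtx"],c["cam_to_world"]));print(*fit("ring",ms[-1:],[.52,-.34]))
print(*fit("ring",ms,[.52,-.34]))
s=manip.state();print(s["time"],s["tool_pos"])
q=s["tool_rot"];print(R.from_quat([q[1],q[2],q[3],q[0]]).as_matrix().round(3))
E
```

```text
top 1242
[ 0.52458858 -0.33900238] 0.09814972687947965
side 2771
[ 0.52523623 -0.33991057] 0.08595042491915568
[ 0.52471335 -0.34006272] 0.1854731558073595
2.35 [ 0.20594715 -0.59004933  0.23128993]
[[-0.     0.33  -0.944]
 [ 0.    -0.944 -0.33 ]
 [-1.    -0.     0.   ]]
```

send_rows:
  motion:
    - [[1.82,2.97,0,0,0,0],[1.82,2.97,0,0,0,0],[1.82,2.97,0,0,0,0],[1.82,2.97,0,0,0,0],[1.82,2.97,0,0,0,0],[1.82,2.97,0,0,0,0],[1.82,2.97,0,0,0,0],[1.82,2.97,0,0,0,0],[1.82,2.97,0,0,0,0],[1.82,2.97,0,0,0,0],[1.82,2.97,0,0,0,0],[1.82,2.97,0,0,0,0]]
  fingers: 0

```text
time: 3.35
tool_pos: [0.425, -0.2321, 0.2316]
tool_rot: [0.118, 0.697, 0.118, -0.697]
contact_force: [0.6, 0.5, -0.5]
gripper_width: 0.997
```

send_rows:
  motion:
    - [[1.82,2.97,0,0,0,0],[1.82,2.97,0,0,0,0],[1.82,2.97,0,0,0,0],[1.82,2.97,-1.5,0,0,0],[1.82,2.97,-1.5,0,0,0],[1.82,2.97,-1.5,0,0,0],[1.82,2.97,-1.5,0,0,0],[1.82,2.97,-1,0,0,0],[0,0,0,0,0,0],[0,0,0,0,0,0]]

```text
time: 4.18
tool_pos: [0.5698, 0.0054, 0.1601]
tool_rot: [-0.119, -0.696, -0.119, 0.698]
contact_force: [-0.5, -0.1, 0.4]
gripper_width: 0.998
```

```bash
cat >> h.py <<'E'
def wfit(m,name,x0,z0=0.,fn=None):
    s=m.state();im=m.grab_frame("wrist");T=wristT(m,s);K=m.calibration("wrist")["mtx"]
    print("t",s["time"],"tcp",s["tool_pos"].round(4),"w",round(s["gripper_width"],3),"F",s["contact_force"].round(1))
    if fn:cv2.imwrite(fn,im[:,:,::-1])
    for d in m.trace(name,"wrist"):
        g=d["region"]
        if d["confidence"]<.3:continue
        ys,xs=np.nonzero(g);w=ray((xs.mean(),ys.mean()),K,T,z0+.02)
        print(len(xs),xs.mean().round(),ys.mean().round(),d["confidence"],w.round(3))
        if np.hypot(*(w[:2]-x0))<.05: print(name,*fit(name,[(g,K,T)],list(x0),z0))
E
python3 - <<'E'
from plant import manip
from h import *
wfit(manip,"pan",(.570,.004),0,"pics/w1.png")
E
```

```text
t 4.1833 tcp [0.5698 0.0054 0.1601] w 0.998 F [-0.5 -0.1  0.4]
5925 315.0 226.0 0.73 [0.568 0.002 0.02 ]
pan [0.57001351 0.00311792] 0.022722594523041283
4538 482.0 269.0 0.73 [ 0.58  -0.138  0.02 ]
185 637.0 198.0 0.59 [ 0.672 -0.223  0.02 ]
```

View pics/w1.png

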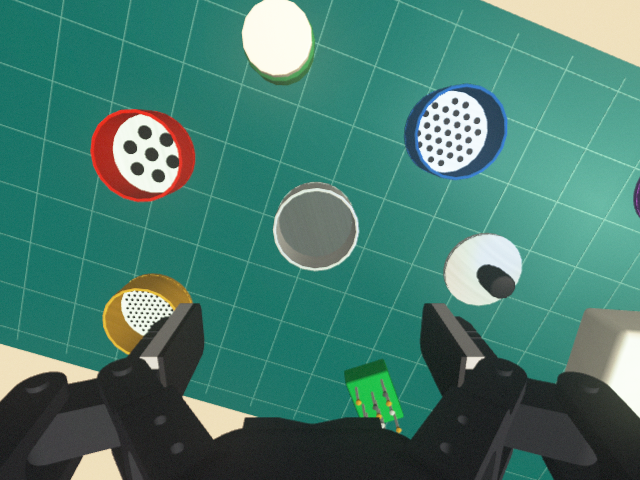

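The wrist picture shows the steel pan centred at (315,226). Its fit (0.570, 0.003) agrees with the fixed cameras to about 1 mm. I'll descend and grip.

send_rows:
  motion:
    - [[0,-0.2,-2.5,0,0,0],[0,0,-3,0,0,0],[0,0,-3,0,0,0],[0,0,-3,0,0,0],[0,0,-2,0,0,0],[0,0,-1.5,0,0,0],[0,0,-0.5,0,0,0],[0,0,0,0,0,0],[0,0,0,0,0,0]]

```text
time: 5.03
tool_pos: [0.5707, 0.001, 0.0076]
tool_rot: [0.118, 0.698, 0.118, -0.697]
contact_force: [-0.0, 0.0, 0.5]
gripper_width: 1.003
```

send_rows:
  motion:
    - [[0,0,0,0,0,0],[0,0,0,0,0,0],[0,0,0,0,0,0],[0,0,0,0,0,0],[0,0,0,0,0,0],[0,0,0,0,0,0],[0,0,0,0,0,0],[0,0,0,0,0,0]]
  fingers: 1

```text
time: 5.7
tool_pos: [0.5717, 0.0016, 0.0085]
tool_rot: [0.119, 0.698, 0.118, -0.696]
contact_force: [-0.6, -0.0, 7.0]
gripper_width: 0.716
```

send_rows:
  motion:
    - [[0,0,0,0,0,0],[0,0,0.5,0,0,0],[0,0,1.5,0,0,0],[0,0,3,0,0,0],[0,0,3,0,0,0],[0,0,3,0,0,0],[0,0,3,0,0,0],[0,0,1,0,0,0],[0,0,0,0,0,0]]

```text
time: 6.45
tool_pos: [0.572, 0.0017, 0.16]
tool_rot: [0.119, 0.699, 0.117, -0.695]
contact_force: [0.8, -0.8, -2.1]
gripper_width: 0.721
```

Run:
```python
from plant import manip
from h import *
s=manip.state();print(s["tool_pos"],s["tool_rot"],s["contact_force"],s["gripper_width"])
for n in("side","wrist"):
    im=manip.grab_frame(n);cv2.imwrite(f"pics/{n}2.png",im[:,:,::-1])
im=cv2.imread("pics/side2.png")
cv2.imwrite("pics/side2c.png",cv2.resize(im[100:330,200:450],None,fx=2.5,fy=2.5,interpolation=cv2.INTER_CUBIC))
```

```text
[0.57199018 0.00173849 0.1600467 ] [ 0.11894045  0.69947742  0.11749987 -0.69482249] [ 0.8127126  -0.76219202 -2.05103074] 0.7213833965986681
```

View pics/side2c.png

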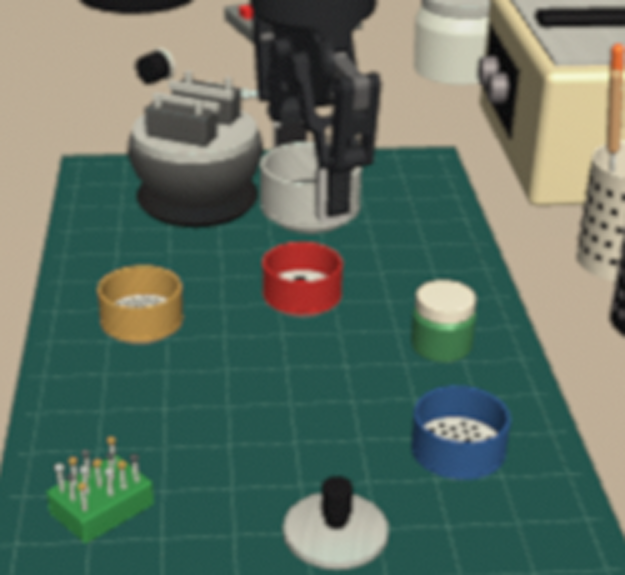

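View pics/wrist2.png

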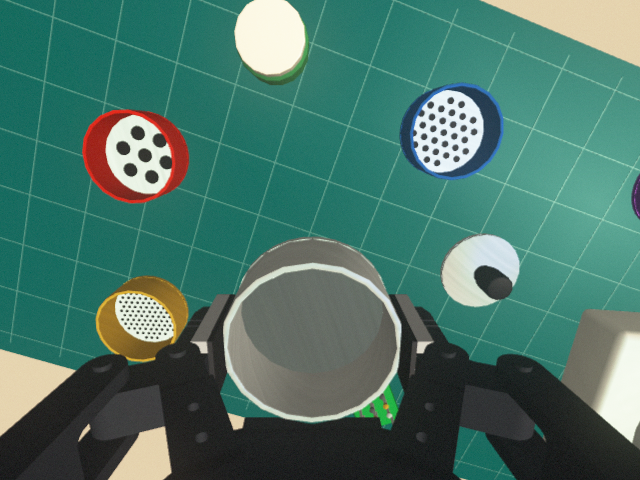

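The pan is held, with its rim at about (312,342) in the wrist view. I'll measure the in-hand offset.

Run:
```python
from plant import manip
from h import *
s=manip.state();K=manip.calibration("wrist")["mtx"];T=wristT(manip,s)
im=cv2.imread("pics/wrist2.png")
# rim outer points by eye from picture: left 223, right 401 ; top inner, bottom 421
# visible outer rim ellipse: centre ~ (312,342)
for z in (.190,.193,.196):
    print(z,ray((312.3,342),K,T,z), ray((223,342),K,T,z),ray((401.5,342),K,T,z),ray((312,263),K,T,z),ray((312,421),K,T,z))
print(s["tool_pos"])
```

```text
0.19 [0.57408807 0.00369084 0.19      ] [0.56427404 0.03165612 0.19      ] [ 0.58388064 -0.0242133   0.19      ] [0.60045378 0.01301837 0.19      ] [ 0.54361181 -0.00686362  0.19      ]
0.193 [0.57589645 0.00432229 0.193     ] [0.5663553  0.03150999 0.193     ] [ 0.58541673 -0.02280595  0.193     ] [0.60152905 0.01339047 0.193     ] [ 0.54626759 -0.00593869  0.193     ]
0.196 [0.57770483 0.00495375 0.196     ] [0.56843657 0.03136385 0.196     ] [ 0.58695282 -0.02139861  0.196     ] [0.60260432 0.01376256 0.196     ] [ 0.54892338 -0.00501377  0.196     ]
[0.56919099 0.00204976 0.15491824]
```

Run:
```python
from plant import manip
from h import *
s=manip.state();wfit(manip,"pan",tuple(s["tool_pos"][:2]),s["tool_pos"][2]-.0065,"pics/w3.png")
wfit(manip,"pan",tuple(s["tool_pos"][:2]),s["tool_pos"][2]-.0035)
s=manip.state();print(s["tool_pos"],s["tool_rot"])
# rim ellipse
im=cv2.imread("pics/w3.png")
```

```text
t 6.55 tcp [0.5692 0.002  0.1549] w 0.719 F [-0.3  0.  -1. ]
25790 311.0 331.0 0.68 [0.566 0.001 0.168]
pan [0.5689661  0.00224599] 0.052617293524621946
98 638.0 195.0 0.67 [ 0.654 -0.089  0.168]
905 381.0 407.0 0.4 [ 0.541 -0.039  0.168]
pan [ 0.42669099 -0.05945024] 1.0
t 6.65 tcp [0.5682 0.0022 0.1531] w 0.719 F [-0.3  0.8 -1.6]
25840 312.0 331.0 0.68 [0.567 0.002 0.171]
pan [0.56947484 0.002545  ] 0.1323511200145693
[0.56842129 0.00211668 0.1534313 ] [-0.11766328 -0.69556696 -0.11865505  0.69875814]
```

send_rows:
  motion:
    - [[-0.44,-3.42,0,0,0,0],[-0.44,-3.42,0,0,0,0],[-0.44,-3.42,0,0,0,0],[-0.44,-3.42,0,0,0,0],[-0.44,-3.42,0,0,0,0],[-0.44,-3.42,0,0,0,0],[-0.44,-3.42,0,0,0,0],[-0.44,-3.42,0,0,0,0],[-0.44,-3.42,0,0,0,0],[-0.44,-3.42,0,0,0,0],[0,0,-1.5,0,0,0],[0,0,-2,0,0,0]]

```text
time: 7.75
tool_pos: [0.5262, -0.343, 0.1218]
tool_rot: [0.118, 0.698, 0.116, -0.697]
contact_force: [0.2, -0.0, -1.8]
gripper_width: 0.716
```

send_rows:
  motion:
    - [[0,0,-1.5,0,0,0],[0,0,0,0,0,0],[0,0,0,0,0,0],[0,0,0,0,0,0]]

```text
time: 8.08
tool_pos: [0.5261, -0.34, 0.1064]
tool_rot: [-0.118, -0.697, -0.118, 0.697]
contact_force: [-0.0, -0.4, -0.2]
gripper_width: 0.717
```

Run:
```python
from plant import manip
from h import *
s=manip.state();print(s["tool_pos"],s["tool_rot"],s["contact_force"])
for n in("side","top"):
    im=manip.grab_frame(n)[:,:,::-1]
    cv2.imwrite(f"pics/{n}4.png",cv2.resize(im[280:480,180:420] if n=="side" else im[170:310,420:580],None,fx=3,fy=3,interpolation=cv2.INTER_CUBIC))
print(manip.state()["tool_pos"])
```

```text
[ 0.52612739 -0.34004876  0.10643168] [-0.11820326 -0.69715021 -0.11824681  0.69715656] [-0.04461656 -0.4358304  -0.24059493]
[ 0.52673356 -0.3404696   0.10772106]
```

View pics/side4.png

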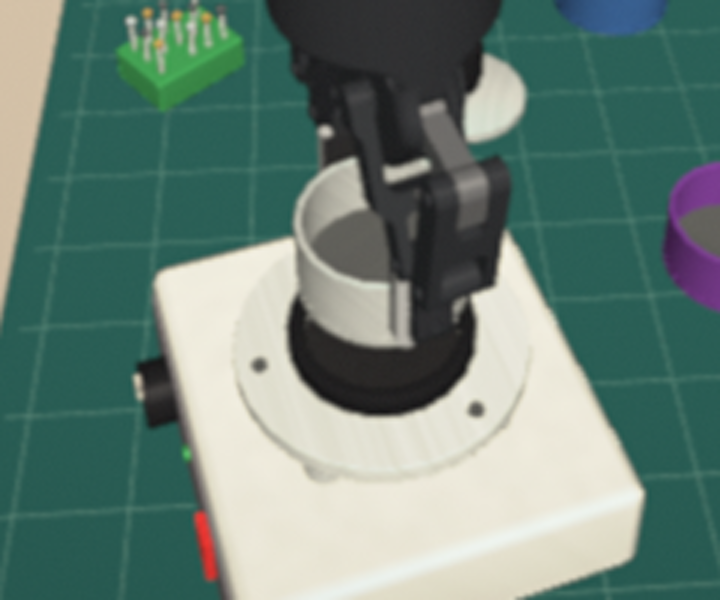

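The pan hangs over the ring, well aligned. Next I'll lower it.

send_rows:
  motion:
    - [[-0.1,0,-0.8,0,0,0],[0,0,-0.7,0,0,0],[0,0,-0.4,0,0,0],[0,0,-0.3,0,0,0],[0,0,-0.2,0,0,0],[0,0,0,0,0,0],[0,0,0,0,0,0]]

```text
time: 8.77
tool_pos: [0.525, -0.3401, 0.0826]
tool_rot: [0.118, 0.697, 0.118, -0.697]
contact_force: [-0.8, 1.0, 2.2]
gripper_width: 0.715
```

send_rows:
  motion:
    - [[0,0,-0.1,0,0,0],[0,0,-0.1,0,0,0],[0,0,0,0,0,0],[0,0,0,0,0,0]]

```text
time: 9.1
tool_pos: [0.5252, -0.3403, 0.0825]
tool_rot: [0.118, 0.697, 0.118, -0.697]
contact_force: [-4.6, 3.0, 9.6]
gripper_width: 0.717
```

send_rows:
  motion:
    - [[0,0,0,0,0,0],[0,0,0,0,0,0],[0,0,0,0,0,0],[0,0,0,0,0,0],[0,0,1,0,0,0],[0,0,3,0,0,0],[0,0,3,0,0,0],[0,0,3,0,0,0]]
  fingers: 0

```text
time: 9.77
tool_pos: [0.5247, -0.3399, 0.1815]
tool_rot: [-0.118, -0.697, -0.118, 0.697]
contact_force: [0.4, -1.0, 0.3]
gripper_width: 0.997
```

Run:
```python
from plant import manip
from h import *
s=manip.state();wfit(manip,"pan",(.5247,-.34),.074,"pics/w5.png")
for n in("side",):
    im=manip.grab_frame(n)[:,:,::-1]
    cv2.imwrite(f"pics/{n}5.png",cv2.resize(im[280:480,180:420] if n=="side" else im[170:310,420:580],None,fx=3,fy=3,interpolation=cv2.INTER_CUBIC))
```

```text
t 9.7667 tcp [ 0.5247 -0.3399  0.1815] w 0.997 F [ 0.4 -1.   0.3]
8904 313.0 247.0 0.87 [ 0.523 -0.341  0.094]
pan [ 0.52469514 -0.34019   ] 0.016741539383048818
936 281.0 7.0 0.62 [ 0.647 -0.279  0.094]
```

View pics/side5.png

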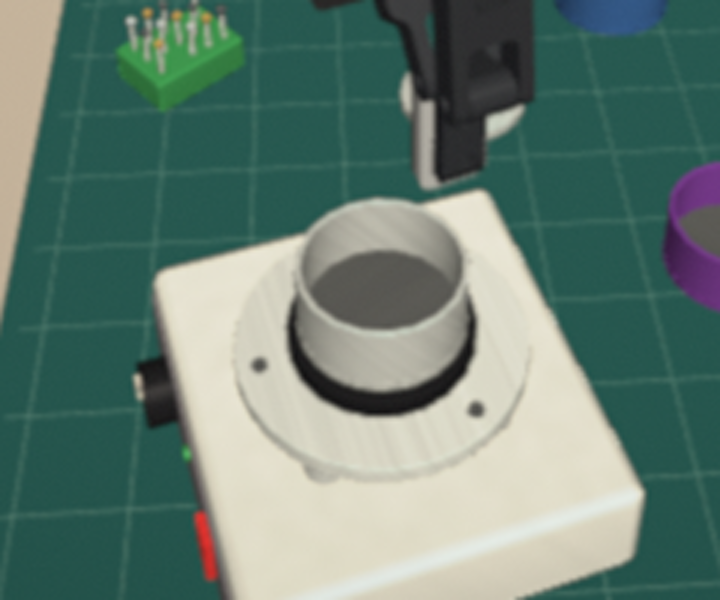

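View pics/w5.png

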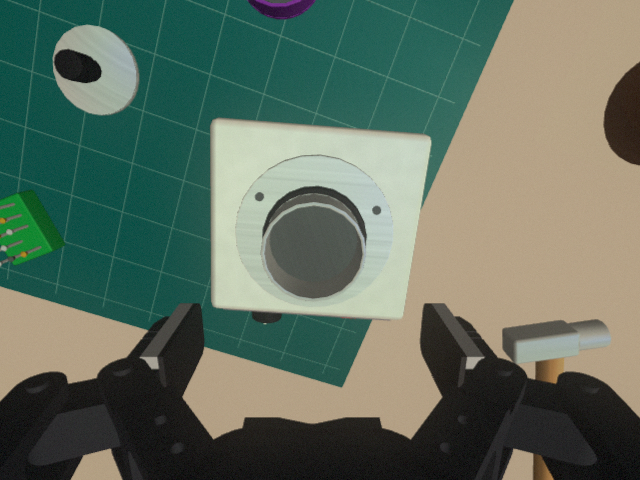

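The pan is seated: the fit at 74 mm height gives (0.5247, -0.3402) and it looks level. The small-holed brass sieve is next.

send_rows:
  motion:
    - [[-0.62,3.74,0,0,0,0],[-0.62,3.74,0,0,0,0],[-0.62,3.74,0,0,0,0],[-0.62,3.74,0,0,0,0],[-0.62,3.74,0,0,0,0],[-0.62,3.74,0,0,0,0],[-0.62,3.74,0,0,0,0],[-0.62,3.74,0,0,0,0],[-0.62,3.74,0,0,0,0],[-0.62,3.74,0,0,0,0],[-0.62,3.74,0,0,0,0],[-0.62,3.74,0,0,0,0]]

```text
time: 10.92
tool_pos: [0.4492, 0.1104, 0.1793]
tool_rot: [-0.118, -0.697, -0.118, 0.698]
contact_force: [1.4, -0.2, 0.2]
gripper_width: 0.999
```

send_rows:
  motion:
    - [[0,0,-1,0,0,0],[0,0,-2,0,0,0],[0,0,0,0,0,0],[0,0,0,0,0,0]]

```text
time: 11.25
tool_pos: [0.4491, 0.1083, 0.1483]
tool_rot: [-0.118, -0.696, -0.118, 0.699]
contact_force: [-0.0, 0.4, -0.4]
gripper_width: 0.998
```

Run:
```python
from plant import manip
from h import *
wfit(manip,"sieve_small",(.450,.109),0,"pics/w6.png")
```

```text
t 11.25 tcp [0.4491 0.1083 0.1483] w 0.998 F [-0.   0.4 -0.4]
6510 313.0 228.0 0.69 [0.448 0.107 0.02 ]
sieve_small [0.45031218 0.10804684] 0.021879461462004157
```

send_rows:
  motion:
    - [[0.1,0,-3,0,0,0],[0,0,-3,0,0,0],[0,0,-3,0,0,0],[0,0,-3,0,0,0],[0,0,-1.5,0,0,0],[0,0,-0.8,0,0,0],[0,0,0,0,0,0],[0,0,0,0,0,0]]

```text
time: 12.02
tool_pos: [0.4527, 0.1084, 0.0084]
tool_rot: [0.118, 0.698, 0.118, -0.697]
contact_force: [0.2, -0.3, 0.9]
gripper_width: 0.998
```

send_rows:
  motion:
    - [[-0.1,0,-0.1,0,0,0],[0,0,0,0,0,0],[0,0,0,0,0,0],[0,0,0,0,0,0],[0,0,0,0,0,0],[0,0,0,0,0,0],[0,0,0,0,0,0]]
  fingers: 1

```text
time: 12.6
tool_pos: [0.4526, 0.1088, 0.0088]
tool_rot: [0.118, 0.699, 0.118, -0.696]
contact_force: [-0.6, -0.9, 5.5]
gripper_width: 0.738
```

send_rows:
  motion:
    - [[0,0,0.5,0,0,0],[0,0,2,0,0,0],[0,0,3,0,0,0],[0,0,3,0,0,0],[0,0,3,0,0,0],[0,0,3,0,0,0],[0,0,1,0,0,0],[0,0,0,0,0,0],[0,0,0,0,0,0]]

```text
time: 13.35
tool_pos: [0.4503, 0.1087, 0.1609]
tool_rot: [0.118, 0.697, 0.118, -0.697]
contact_force: [-1.0, 0.3, -0.9]
gripper_width: 0.74
```

Run:
```python
from plant import manip
from h import *
s=manip.state()
wfit(manip,"sieve_small",tuple(s["tool_pos"][:2]),s["tool_pos"][2]-.0065)
s=manip.state();print(s["tool_pos"],s["tool_rot"])
```

```text
t 13.35 tcp [0.4503 0.1087 0.1609] w 0.74 F [-1.   0.3 -0.9]
25766 312.0 333.0 0.59 [0.446 0.107 0.174]
sieve_small [0.44905265 0.10866145] 0.050062630035325476
[0.44900449 0.10860934 0.15868011] [-0.11801515 -0.69565748 -0.11829943  0.69866898]
```

send_rows:
  motion:
    - [[0.63,-3.74,0,0,0,0],[0.63,-3.74,0,0,0,0],[0.63,-3.74,0,0,0,0],[0.63,-3.74,0,0,0,0],[0.63,-3.74,0,0,0,0],[0.63,-3.74,0,0,0,0],[0.63,-3.74,0,0,0,0],[0.63,-3.74,0,0,0,0],[0.63,-3.74,0,0,0,0],[0.63,-3.74,0,0,0,0],[0.63,-3.74,0,0,0,0],[0.63,-3.74,0,0,0,0]]

```text
time: 14.45
tool_pos: [0.5249, -0.3411, 0.1577]
tool_rot: [-0.117, -0.696, -0.119, 0.698]
contact_force: [0.9, 0.2, -1.1]
gripper_width: 0.739
```

send_rows:
  motion:
    - [[0,0,-1,0,0,0],[0,0,-1,0,0,0],[0,0,0,0,0,0],[0,0,0,0,0,0],[0,0,0,0,0,0]]

```text
time: 14.87
tool_pos: [0.5258, -0.3384, 0.1403]
tool_rot: [-0.118, -0.697, -0.119, 0.697]
contact_force: [-0.3, -0.0, -0.1]
gripper_width: 0.739
```

Run:
```python
from plant import manip
from h import *
s=manip.state();print(s["tool_pos"],s["tool_rot"],s["contact_force"])
for n in("side",):
    im=manip.grab_frame(n)[:,:,::-1]
    cv2.imwrite(f"pics/{n}7.png",cv2.resize(im[280:480,180:420],None,fx=3,fy=3,interpolation=cv2.INTER_CUBIC))
print(manip.state()["tool_pos"])
```

```text
[ 0.52579683 -0.33838756  0.1402793 ] [-0.11812057 -0.69665757 -0.11924543  0.69749286] [-0.32175851 -0.04411485 -0.05580116]
[ 0.52618017 -0.33875635  0.14114939]
```

View pics/side7.png

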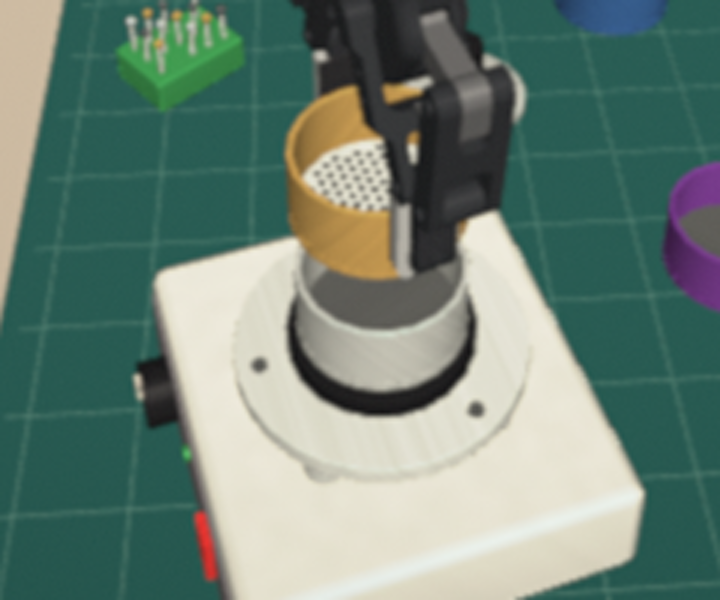

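The brass sieve hangs over the pan, aligned. Next I'll lower it.

send_rows:
  motion:
    - [[-0.1,-0.1,-0.8,0,0,0],[0,0,-0.8,0,0,0],[0,0,-0.5,0,0,0],[0,0,-0.4,0,0,0],[0,0,-0.2,0,0,0],[0,0,-0.1,0,0,0],[0,0,0,0,0,0],[0,0,0,0,0,0]]

```text
time: 15.58
tool_pos: [0.5253, -0.3412, 0.1135]
tool_rot: [0.118, 0.697, 0.118, -0.697]
contact_force: [0.1, 0.4, -0.7]
gripper_width: 0.733
```

send_rows:
  motion:
    - [[0,0,-0.1,0,0,0],[0,0,-0.1,0,0,0],[0,0,-0.1,0,0,0],[0,0,0,0,0,0],[0,0,0,0,0,0]]

```text
time: 16.0
tool_pos: [0.5255, -0.3414, 0.1128]
tool_rot: [0.118, 0.697, 0.118, -0.697]
contact_force: [-4.6, 2.5, 7.4]
gripper_width: 0.737
```

Contact with 7 N at the seated height; I'll release it.

send_rows:
  motion:
    - [[0,0,0,0,0,0],[0,0,0,0,0,0],[0,0,0,0,0,0],[0,0,0,0,0,0],[0,0,1,0,0,0],[0,0,3,0,0,0],[0,0,3,0,0,0],[0,0,1.5,0,0,0]]
  fingers: 0

```text
time: 16.67
tool_pos: [0.5265, -0.3422, 0.2001]
tool_rot: [0.12, 0.698, 0.117, -0.696]
contact_force: [0.8, -0.7, 1.2]
gripper_width: 0.997
```

Run:
```python
from plant import manip
from h import *
wfit(manip,"sieve_small",(.5247,-.34),.104,"pics/w8.png")
im=manip.grab_frame("side")[:,:,::-1]
cv2.imwrite(f"pics/side8.png",cv2.resize(im[280:480,180:420],None,fx=3,fy=3,interpolation=cv2.INTER_CUBIC))
print(manip.state()["tool_pos"])
```

```text
t 16.6667 tcp [ 0.5265 -0.3422  0.2001] w 0.997 F [ 0.8 -0.7  1.2]
9707 310.0 258.0 0.59 [ 0.521 -0.343  0.124]
sieve_small [ 0.52356124 -0.34189915] 0.021157967668369502
[ 0.52604721 -0.34177854  0.19753123]
```

View pics/side8.png

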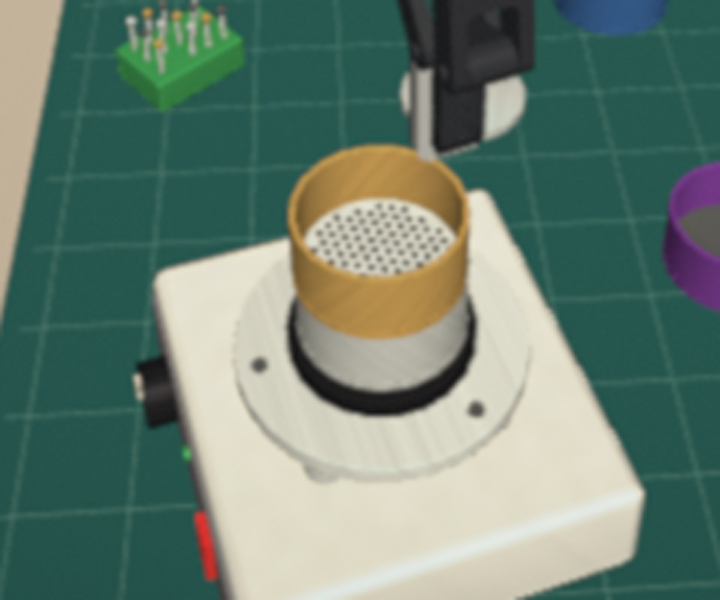

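The brass sieve sits level and home on the pan. The medium one (blue) is next.

send_rows:
  motion:
    - [[1.59,3.06,0,0,0,0],[1.59,3.06,0,0,0,0],[1.59,3.06,0,0,0,0],[1.59,3.06,0,0,0,0],[1.59,3.06,0,0,0,0],[1.59,3.06,0,0,0,0],[1.59,3.06,-1.5,0,0,0],[1.59,3.06,-1.5,0,0,0],[1.59,3.06,-1.5,0,0,0],[0,0,0,0,0,0],[0,0,0,0,0,0],[0,0,0,0,0,0]]

```text
time: 17.82
tool_pos: [0.6673, -0.0657, 0.1485]
tool_rot: [-0.118, -0.696, -0.118, 0.698]
contact_force: [-0.5, -0.8, -0.5]
gripper_width: 0.999
```

Run:
```python
from plant import manip
from h import *
wfit(manip,"sieve_medium",(.669,-.067),0)
print(manip.state()["tool_pos"])
```

```text
t 17.8167 tcp [ 0.6673 -0.0657  0.1485] w 0.999 F [-0.5 -0.8 -0.5]
6337 315.0 229.0 0.6 [ 0.666 -0.068  0.02 ]
sieve_medium [ 0.66802824 -0.06724517] 0.03841491149087061
[ 0.66794583 -0.06681362  0.15028685]
```

send_rows:
  motion:
    - [[0,0,-3,0,0,0],[0,0,-3,0,0,0],[0,0,-3,0,0,0],[0,0,-3,0,0,0],[0,0,-1.5,0,0,0],[0,0,-0.9,0,0,0],[0,0,0,0,0,0],[0,0,0,0,0,0]]

```text
time: 18.58
tool_pos: [0.6691, -0.0663, 0.0076]
tool_rot: [0.118, 0.698, 0.118, -0.697]
contact_force: [-0.0, -0.5, 0.5]
gripper_width: 1.003
```

send_rows:
  motion:
    - [[0,0,0,0,0,0],[0,0,0,0,0,0],[0,0,0,0,0,0],[0,0,0,0,0,0],[0,0,0,0,0,0],[0,0,0,0,0,0],[0,0,0,0,0,0]]
  fingers: 1

```text
time: 19.17
tool_pos: [0.6708, -0.0662, 0.0099]
tool_rot: [0.119, 0.699, 0.117, -0.695]
contact_force: [-0.0, -0.4, 6.6]
gripper_width: 0.738
```

send_rows:
  motion:
    - [[0,0,0.5,0,0,0],[0,0,2,0,0,0],[0,0,3,0,0,0],[0,0,3,0,0,0],[0,0,3,0,0,0],[0,0,3,0,0,0],[0,0,2,0,0,0],[0,0,1.5,0,0,0],[0,0,0,0,0,0],[0,0,0,0,0,0]]

```text
time: 20.0
tool_pos: [0.6684, -0.0656, 0.1868]
tool_rot: [0.118, 0.698, 0.118, -0.697]
contact_force: [-0.9, 0.3, -2.1]
gripper_width: 0.733
```

Run:
```python
from plant import manip
from h import *
s=manip.state()
wfit(manip,"sieve_medium",tuple(s["tool_pos"][:2]),s["tool_pos"][2]-.0065)
s=manip.state();print(s["tool_pos"],s["tool_rot"])
```

```text
t 20.0 tcp [ 0.6684 -0.0656  0.1868] w 0.733 F [-0.9  0.3 -2.1]
25232 312.0 333.0 0.9 [ 0.664 -0.067  0.2  ]
sieve_medium [ 0.66713154 -0.06575756] 0.07249850796374352
[ 0.66701536 -0.06540942  0.18371868] [-0.11767164 -0.69588091 -0.11867196  0.6984412 ]
```

send_rows:
  motion:
    - [[-1.59,-3.06,0,0,0,0],[-1.59,-3.06,0,0,0,0],[-1.59,-3.06,0,0,0,0],[-1.59,-3.06,0,0,0,0],[-1.59,-3.06,0,0,0,0],[-1.59,-3.06,0,0,0,0],[-1.59,-3.06,0,0,0,0],[-1.59,-3.06,0,0,0,0],[-1.59,-3.06,0,0,0,0],[0,0,-1.5,0,0,0],[0,0,0,0,0,0],[0,0,0,0,0,0]]

```text
time: 21.1
tool_pos: [0.5237, -0.3397, 0.1678]
tool_rot: [-0.116, -0.696, -0.12, 0.698]
contact_force: [-0.2, 0.5, -0.7]
gripper_width: 0.735
```

Run:
```python
from plant import manip
from h import *
s=manip.state();print(s["tool_pos"],s["tool_rot"],s["contact_force"])
for n in("side",):
    im=manip.grab_frame(n)[:,:,::-1]
    cv2.imwrite(f"pics/{n}9.png",cv2.resize(im[280:480,180:420],None,fx=3,fy=3,interpolation=cv2.INTER_CUBIC))
print(manip.state()["tool_pos"])
```

```text
[ 0.52373266 -0.33967988  0.16781421] [-0.1162003  -0.69587753 -0.11982798  0.69849353] [-0.16377045  0.50039724 -0.67410575]
[ 0.52463612 -0.33963081  0.16915329]
```

View pics/side9.png

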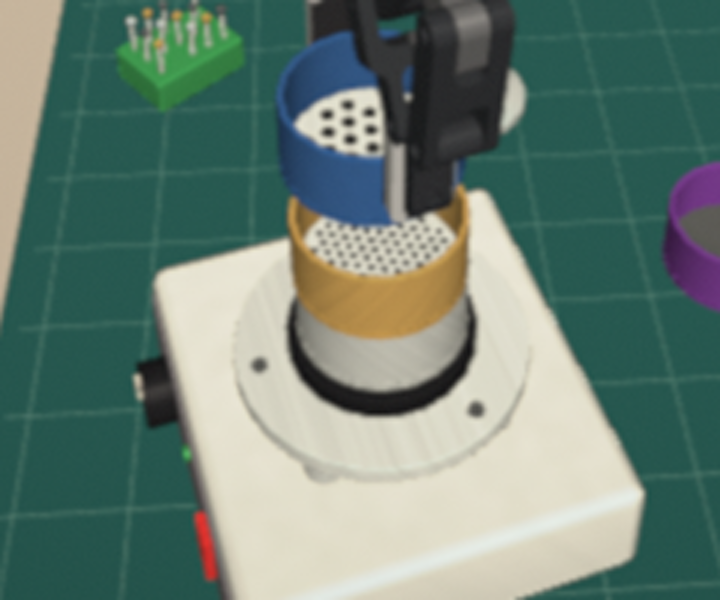

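The blue sieve is above the brass one, aligned within about 1 mm. Lowering it now.

send_rows:
  motion:
    - [[0.1,-0.1,-0.8,0,0,0],[0,0,-0.8,0,0,0],[0,0,-0.4,0,0,0],[0,0,-0.3,0,0,0],[0,0,-0.3,0,0,0],[0,0,-0.1,0,0,0],[0,0,0,0,0,0],[0,0,0,0,0,0]]

```text
time: 21.82
tool_pos: [0.5263, -0.3422, 0.1445]
tool_rot: [0.118, 0.697, 0.118, -0.697]
contact_force: [0.0, 0.0, -0.9]
gripper_width: 0.742
```

send_rows:
  motion:
    - [[0,0,-0.1,0,0,0],[0,0,-0.1,0,0,0],[0,0,0,0,0,0],[0,0,0,0,0,0]]

```text
time: 22.15
tool_pos: [0.5265, -0.3424, 0.1438]
tool_rot: [0.119, 0.697, 0.118, -0.697]
contact_force: [-1.8, 1.8, 5.1]
gripper_width: 0.739
```

send_rows:
  motion:
    - [[0,0,-0.1,0,0,0],[0,0,0,0,0,0],[0,0,0,0,0,0]]

```text
time: 22.4
tool_pos: [0.5266, -0.3425, 0.1438]
tool_rot: [0.119, 0.697, 0.118, -0.697]
contact_force: [-3.5, 3.2, 9.5]
gripper_width: 0.738
```

send_rows:
  motion:
    - [[0,0,0,0,0,0],[0,0,0,0,0,0],[0,0,0,0,0,0],[0,0,0,0,0,0],[0,0,1,0,0,0],[0,0,3,0,0,0],[0,0,3,0,0,0],[0,0,1.5,0,0,0]]
  fingers: 0

```text
time: 23.07
tool_pos: [0.5274, -0.3431, 0.2311]
tool_rot: [0.12, 0.698, 0.117, -0.696]
contact_force: [0.6, -0.4, 2.0]
gripper_width: 1.0
```

Run:
```python
from plant import manip
from h import *
wfit(manip,"sieve_medium",(.5247,-.34),.134,"pics/w10.png")
im=manip.grab_frame("side")[:,:,::-1]
cv2.imwrite(f"pics/side10.png",cv2.resize(im[280:480,180:420],None,fx=3,fy=3,interpolation=cv2.INTER_CUBIC))
print(manip.state()["tool_pos"])
```

```text
t 23.0667 tcp [ 0.5274 -0.3431  0.2311] w 1.0 F [ 0.6 -0.4  2. ]
9517 310.0 257.0 0.64 [ 0.522 -0.344  0.154]
sieve_medium [ 0.52461024 -0.34287032] 0.03131733306961536
[ 0.52694177 -0.34273757  0.22849807]
```

View pics/side10.png

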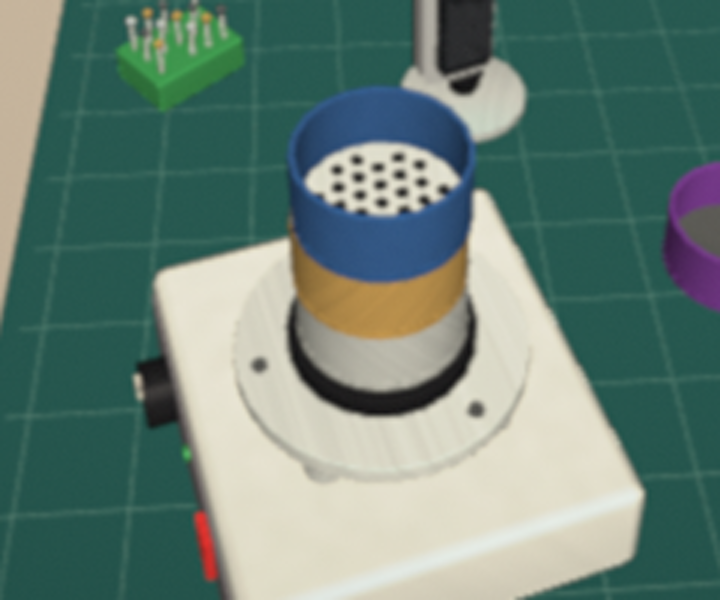

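The blue sieve is seated. The red one (largest holes) is next.

send_rows:
  motion:
    - [[0.43,4.02,0,0,0,0],[0.43,4.02,0,0,0,0],[0.43,4.02,0,0,0,0],[0.43,4.02,0,0,0,0],[0.43,4.02,0,0,0,0],[0.43,4.02,0,0,0,0],[0.43,4.02,0,0,0,0],[0.43,4.02,0,0,0,0],[0.43,4.02,0,0,0,0],[0.43,4.02,0,0,0,0],[0.43,4.02,0,0,0,0],[0.43,4.02,0,0,0,0]]

```text
time: 24.22
tool_pos: [0.5764, 0.1422, 0.2237]
tool_rot: [-0.118, -0.696, -0.118, 0.698]
contact_force: [0.3, -0.4, -1.1]
gripper_width: 1.003
```

send_rows:
  motion:
    - [[0,0,-2.5,0,0,0],[0,0,-3,0,0,0],[0,0,-2,0,0,0],[0,0,0,0,0,0],[0,0,0,0,0,0],[0,0,0,0,0,0]]

```text
time: 24.72
tool_pos: [0.5779, 0.1402, 0.1516]
tool_rot: [0.118, 0.697, 0.118, -0.697]
contact_force: [0.6, 0.2, 0.2]
gripper_width: 1.002
```

Run:
```python
from plant import manip
from h import *
wfit(manip,"sieve_large",(.578,.14),0)
print(manip.state()["tool_pos"])
```

```text
t 24.7167 tcp [0.5779 0.1402 0.1516] w 1.002 F [0.6 0.2 0.2]
6278 314.0 228.0 0.97 [0.577 0.139 0.02 ]
sieve_large [0.57848043 0.13932345] 0.025897469532572503
[0.57887737 0.14021655 0.15324237]
```

send_rows:
  motion:
    - [[0,-0.1,-3,0,0,0],[0,0,-3,0,0,0],[0,0,-3,0,0,0],[0,0,-3,0,0,0],[0,0,-1.6,0,0,0],[0,0,-1,0,0,0],[0,0,0,0,0,0],[0,0,0,0,0,0]]

```text
time: 25.48
tool_pos: [0.5789, 0.1393, 0.0066]
tool_rot: [0.118, 0.698, 0.118, -0.697]
contact_force: [-0.7, -0.5, 0.1]
gripper_width: 0.998
```

send_rows:
  motion:
    - [[0,0,0,0,0,0],[0,0,0,0,0,0],[0,0,0,0,0,0],[0,0,0,0,0,0],[0,0,0,0,0,0],[0,0,0,0,0,0],[0,0,0,0,0,0]]
  fingers: 1

```text
time: 26.07
tool_pos: [0.5802, 0.1396, 0.0084]
tool_rot: [0.118, 0.699, 0.118, -0.695]
contact_force: [0.1, 0.1, 5.8]
gripper_width: 0.727
```

send_rows:
  motion:
    - [[0,0,0.5,0,0,0],[0,0,2,0,0,0],[0,0,3,0,0,0],[0,0,3,0,0,0],[0,0,3,0,0,0],[0,0,3,0,0,0],[0,0,3,0,0,0],[0,0,3,0,0,0],[0,0,1,0,0,0],[0,0,0,0,0,0],[0,0,0,0,0,0]]

```text
time: 26.98
tool_pos: [0.5775, 0.1393, 0.2198]
tool_rot: [-0.118, -0.697, -0.118, 0.697]
contact_force: [-0.9, -0.0, -1.6]
gripper_width: 0.727
```

Run:
```python
from plant import manip
from h import *
s=manip.state()
wfit(manip,"sieve_large",tuple(s["tool_pos"][:2]),s["tool_pos"][2]-.0065)
s=manip.state();print(s["tool_pos"],s["tool_rot"])
```

```text
t 26.9833 tcp [0.5775 0.1393 0.2198] w 0.727 F [-0.9 -0.  -1.6]
25854 311.0 332.0 0.97 [0.573 0.138 0.233]
sieve_large [0.57684923 0.13947395] 0.049322363740885854
[0.57630762 0.13915654 0.21721118] [-0.11805949 -0.695506   -0.11825543  0.69881973]
```

send_rows:
  motion:
    - [[-0.43,-4.0,0,0,0,0],[-0.43,-4.0,0,0,0,0],[-0.43,-4.0,0,0,0,0],[-0.43,-4.0,0,0,0,0],[-0.43,-4.0,0,0,0,0],[-0.43,-4.0,0,0,0,0],[-0.43,-4.0,0,0,0,0],[-0.43,-4.0,0,0,0,0],[-0.43,-4.0,0,0,0,0],[-0.43,-4.0,0,0,0,0],[-0.43,-4.0,0,0,0,0],[-0.43,-4.0,0,0,0,0]]

```text
time: 28.08
tool_pos: [0.5245, -0.3418, 0.217]
tool_rot: [-0.117, -0.696, -0.119, 0.698]
contact_force: [0.8, 0.4, -0.9]
gripper_width: 0.727
```

send_rows:
  motion:
    - [[0,0,-1,0,0,0],[0,0,-0.5,0,0,0],[0,0,0,0,0,0],[0,0,0,0,0,0],[0,0,0,0,0,0]]

```text
time: 28.5
tool_pos: [0.5263, -0.3392, 0.2047]
tool_rot: [-0.118, -0.697, -0.119, 0.697]
contact_force: [0.1, -0.3, -1.8]
gripper_width: 0.729
```

Run:
```python
from plant import manip
from h import *
s=manip.state();print(s["tool_pos"],s["tool_rot"],s["contact_force"])
for n in("side",):
    im=manip.grab_frame(n)[:,:,::-1]
    cv2.imwrite(f"pics/{n}11.png",cv2.resize(im[240:440,180:420],None,fx=3,fy=3,interpolation=cv2.INTER_CUBIC))
print(manip.state()["tool_pos"])
```

```text
[ 0.52630257 -0.33917298  0.20465992] [-0.11839281 -0.69681856 -0.11914174  0.69730358] [ 0.06258047 -0.33900986 -1.76476968]
[ 0.52653593 -0.33939313  0.20529995]
```

View pics/side11.png

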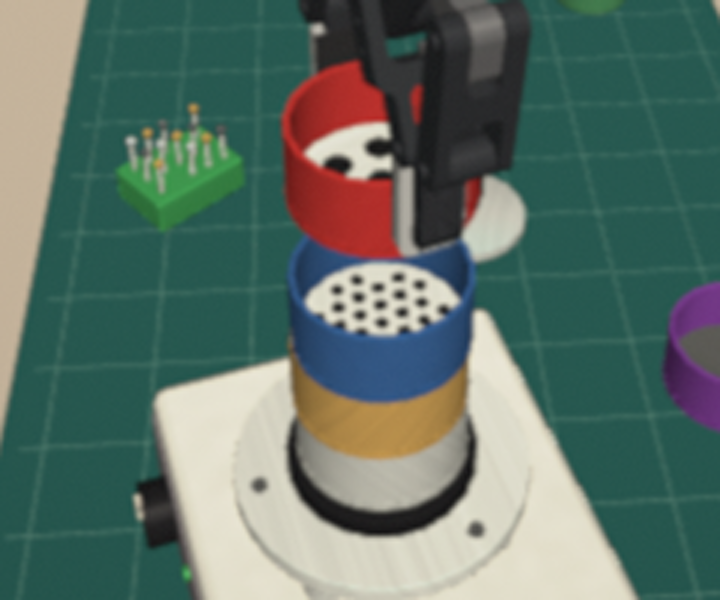

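The red sieve is above the blue one and aligned. I'll lower it.

send_rows:
  motion:
    - [[-0.1,-0.2,-0.8,0,0,0],[0,0,-0.8,0,0,0],[0,0,-0.6,0,0,0],[0,0,-0.4,0,0,0],[0,0,-0.3,0,0,0],[0,0,-0.2,0,0,0],[0,0,0,0,0,0],[0,0,0,0,0,0]]

```text
time: 29.22
tool_pos: [0.5252, -0.3427, 0.1744]
tool_rot: [0.118, 0.697, 0.118, -0.697]
contact_force: [-0.1, -0.2, -0.8]
gripper_width: 0.725
```

send_rows:
  motion:
    - [[0,0,-0.1,0,0,0],[0,0,-0.1,0,0,0],[0,0,0,0,0,0],[0,0,0,0,0,0]]

```text
time: 29.55
tool_pos: [0.5252, -0.3428, 0.1725]
tool_rot: [0.118, 0.697, 0.118, -0.697]
contact_force: [-0.3, -0.1, -1.2]
gripper_width: 0.725
```

send_rows:
  motion:
    - [[0,0,-0.1,0,0,0],[0,0,-0.1,0,0,0],[0,0,0,0,0,0],[0,0,0,0,0,0]]

```text
time: 29.88
tool_pos: [0.5255, -0.3428, 0.1723]
tool_rot: [0.118, 0.697, 0.118, -0.697]
contact_force: [-2.7, 1.8, 5.6]
gripper_width: 0.727
```

Contact at the seated height again. I'll release.

send_rows:
  motion:
    - [[0,0,-0.1,0,0,0],[0,0,0,0,0,0],[0,0,0,0,0,0]]

```text
time: 30.13
tool_pos: [0.5256, -0.3429, 0.1723]
tool_rot: [0.119, 0.698, 0.118, -0.697]
contact_force: [-4.0, 3.4, 9.8]
gripper_width: 0.73
```

send_rows:
  motion:
    - [[0,0,0,0,0,0],[0,0,0,0,0,0],[0,0,0,0,0,0],[0,0,0,0,0,0],[0,0,1,0,0,0],[0,0,3,0,0,0],[0,0,3,0,0,0],[0,0,1.5,0,0,0]]
  fingers: 0

```text
time: 30.8
tool_pos: [0.5262, -0.3436, 0.2591]
tool_rot: [0.12, 0.698, 0.117, -0.696]
contact_force: [-0.3, -0.5, 1.9]
gripper_width: 1.0
```

Run:
```python
from plant import manip
from h import *
wfit(manip,"sieve_large",(.5247,-.34),.164,"pics/w12.png")
im=manip.grab_frame("side")[:,:,::-1]
cv2.imwrite(f"pics/side12.png",cv2.resize(im[240:440,180:420],None,fx=3,fy=3,interpolation=cv2.INTER_CUBIC))
print(manip.state()["tool_pos"])
```

```text
t 30.8 tcp [ 0.5262 -0.3436  0.2591] w 1.0 F [-0.3 -0.5  1.9]
9877 310.0 256.0 0.61 [ 0.522 -0.344  0.184]
sieve_large [ 0.52458986 -0.34312213] 0.01753449785300371
[ 0.52587878 -0.34327356  0.25647944]
```

View pics/side12.png

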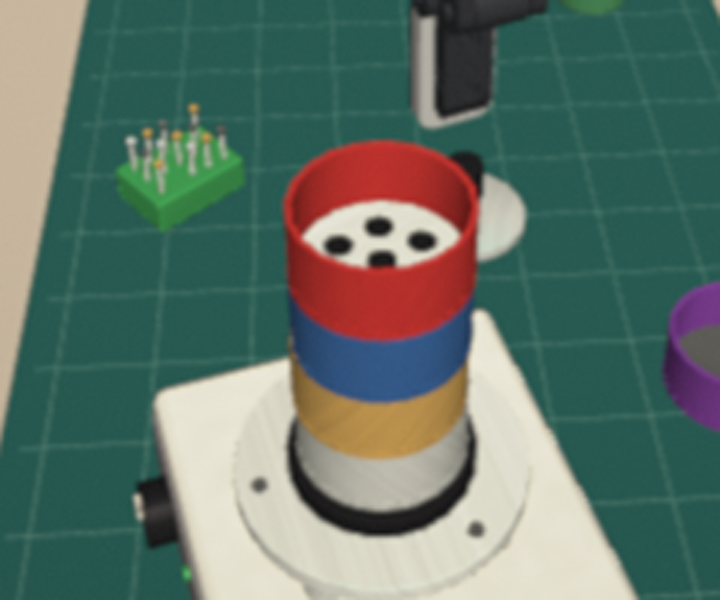

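The red sieve is seated. The lid is next.

send_rows:
  motion:
    - [[0.86,3.34,0,0,0,0],[0.86,3.34,0,0,0,0],[0.86,3.34,0,0,0,0],[0.86,3.34,0,0,0,0],[0.86,3.34,0,0,0,0],[0.86,3.34,0,0,0,0],[0,0,-2,0,0,0],[0,0,-3,0,0,0],[0,0,-3,0,0,0],[0,0,-2,0,0,0],[0,0,0,0,0,0],[0,0,0,0,0,0]]

```text
time: 31.95
tool_pos: [0.5749, -0.1415, 0.1511]
tool_rot: [-0.117, -0.695, -0.119, 0.699]
contact_force: [-0.5, -0.2, 0.5]
gripper_width: 1.0
```

Run:
```python
from plant import manip
from h import *
wfit(manip,"lid",(.5777,-.1425),0,"pics/w13.png")
print(manip.state()["tool_pos"])
wfit(manip,"lid",(.5777,-.1425),0)
print(manip.state()["tool_pos"])
```

```text
t 31.95 tcp [ 0.5749 -0.1415  0.1511] w 1.0 F [-0.5 -0.2  0.5]
5154 316.0 220.0 0.97 [ 0.58  -0.142  0.02 ]
lid [ 0.57702555 -0.14352932] 0.01999969564853493
[ 0.57723099 -0.14255507  0.15523663]
t 32.05 tcp [ 0.5772 -0.1426  0.1552] w 0.996 F [-0.8 -0.1  0.5]
4959 313.0 222.0 0.95 [ 0.58  -0.142  0.02 ]
lid [ 0.5768261 -0.1433158] 0.01842559972163901
[ 0.57790146 -0.14281635  0.15646852]
```

View pics/w13.png

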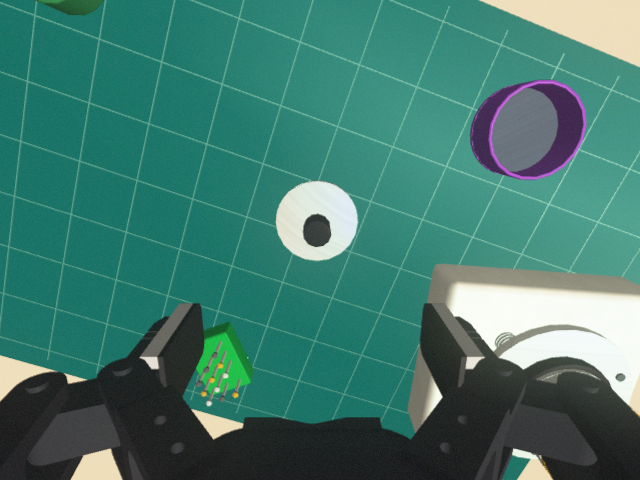

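The wrist view shows the lid at (316,221) with the knob upright. I'll descend and grip the knob.

send_rows:
  motion:
    - [[-0.1,0,-3,0,0,0],[0,0,-3,0,0,0],[0,0,-3,0,0,0],[0,0,-2.5,0,0,0],[0,0,-1.5,0,0,0],[0,0,-0.6,0,0,0],[0,0,0,0,0,0],[0,0,0,0,0,0]]

```text
time: 32.82
tool_pos: [0.577, -0.1428, 0.02]
tool_rot: [0.119, 0.698, 0.118, -0.696]
contact_force: [0.7, 0.3, 0.6]
gripper_width: 1.002
```

send_rows:
  motion:
    - [[0,0,0,0,0,0],[0,0,0,0,0,0],[0,0,0,0,0,0],[0,0,0,0,0,0],[0,0,0,0,0,0],[0,0,0,0,0,0],[0,0,0,0,0,0],[0,0,0,0,0,0],[0,0,0,0,0,0],[0,0,0,0,0,0]]
  fingers: 1

```text
time: 33.65
tool_pos: [0.5763, -0.1425, 0.019]
tool_rot: [0.118, 0.697, 0.118, -0.697]
contact_force: [-0.3, 0.2, 4.5]
gripper_width: 0.213
```

send_rows:
  motion:
    - [[0,0,0.5,0,0,0],[0,0,2,0,0,0],[0,0,3,0,0,0],[0,0,3,0,0,0],[0,0,3,0,0,0],[0,0,3,0,0,0],[0,0,3,0,0,0],[0,0,3,0,0,0],[0,0,2.5,0,0,0],[0,0,1,0,0,0],[0,0,0,0,0,0],[0,0,0,0,0,0]]

```text
time: 34.65
tool_pos: [0.5753, -0.1421, 0.2571]
tool_rot: [-0.118, -0.697, -0.118, 0.698]
contact_force: [0.2, 0.3, -1.2]
gripper_width: 0.216
```

Run:
```python
from plant import manip
from h import *
s=manip.state()
wfit(manip,"lid",tuple(s["tool_pos"][:2]),s["tool_pos"][2]-.019,"pics/w14.png")
s=manip.state();print(s["tool_pos"],s["tool_rot"])
im=manip.grab_frame("side")[:,:,::-1]
cv2.imwrite(f"pics/side14.png",cv2.resize(im[150:350,200:440],None,fx=3,fy=3,interpolation=cv2.INTER_CUBIC))
```

```text
t 34.65 tcp [ 0.5753 -0.1421  0.2571] w 0.216 F [ 0.2  0.3 -1.2]
11202 312.0 285.0 0.96 [ 0.585 -0.138  0.258]
lid [ 0.5757001  -0.14176356] 0.371791101729033
[ 0.5745264  -0.14181337  0.25508773] [-0.11727591 -0.69567139 -0.11903928  0.69865394]
```

View pics/side14.png

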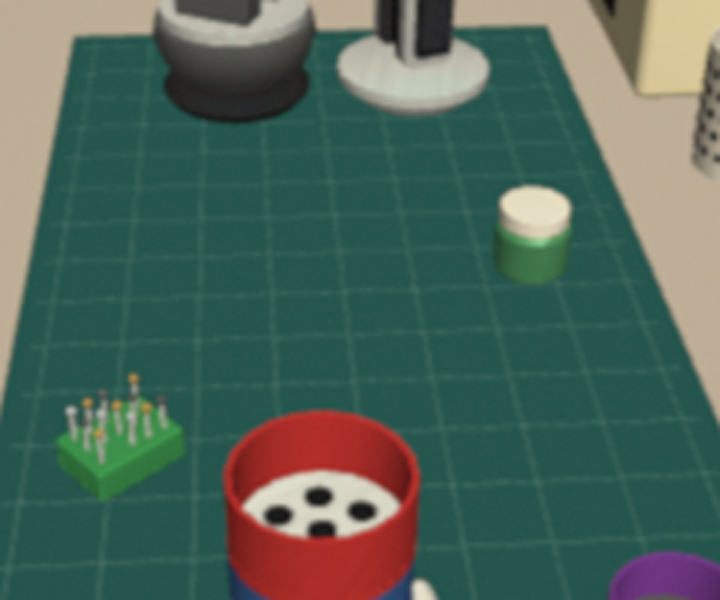

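The lid is held level. I'll carry it over the stack.

send_rows:
  motion:
    - [[-0.85,-3.35,0,0,0,0],[-0.85,-3.35,0,0,0,0],[-0.85,-3.35,0,0,0,0],[-0.85,-3.35,0,0,0,0],[-0.85,-3.35,0,0,0,0],[-0.85,-3.35,0,0,0,0],[0,0,-1,0,0,0],[0,0,-0.6,0,0,0],[0,0,0,0,0,0],[0,0,0,0,0,0],[0,0,0,0,0,0]]

```text
time: 35.72
tool_pos: [0.5251, -0.342, 0.2419]
tool_rot: [-0.118, -0.697, -0.119, 0.697]
contact_force: [0.1, -0.2, -0.4]
gripper_width: 0.209
```

Run:
```python
from plant import manip
from h import *
s=manip.state();print(s["tool_pos"],s["tool_rot"],s["contact_force"])
for n in("side",):
    im=manip.grab_frame(n)[:,:,::-1]
    cv2.imwrite(f"pics/{n}15.png",cv2.resize(im[200:400,180:420],None,fx=3,fy=3,interpolation=cv2.INTER_CUBIC))
print(manip.state()["tool_pos"])
```

```text
[ 0.52508736 -0.34199571  0.2418643 ] [-0.11847784 -0.69691783 -0.11901446  0.69721166] [ 0.10977636 -0.1881398  -0.42706496]
[ 0.52523212 -0.34216878  0.24239103]
```

View pics/side15.png

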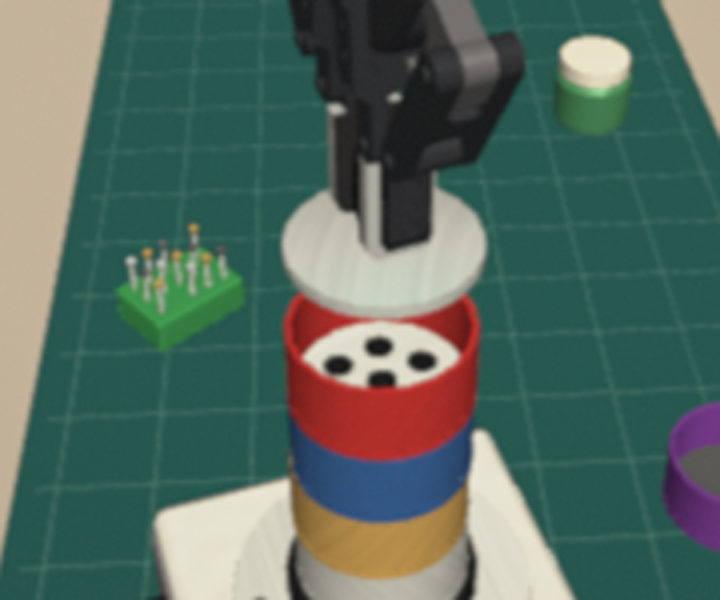

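The lid hangs above the red sieve, aligned. It has about 29 mm to go (0.242 to 0.213).

send_rows:
  motion:
    - [[0,-0.1,-0.8,0,0,0],[0,0,-0.8,0,0,0],[0,0,-0.5,0,0,0],[0,0,-0.3,0,0,0],[0,0,-0.2,0,0,0],[0,0,-0.2,0,0,0],[0,0,0,0,0,0],[0,0,0,0,0,0]]

```text
time: 36.43
tool_pos: [0.5248, -0.3444, 0.2144]
tool_rot: [0.118, 0.697, 0.118, -0.697]
contact_force: [0.2, 0.5, -0.1]
gripper_width: 0.218
```

send_rows:
  motion:
    - [[0,0,-0.1,0,0,0],[0,0,-0.1,0,0,0],[0,0,0,0,0,0],[0,0,0,0,0,0]]

```text
time: 36.77
tool_pos: [0.525, -0.3445, 0.213]
tool_rot: [0.118, 0.697, 0.118, -0.697]
contact_force: [0.0, 0.1, 1.4]
gripper_width: 0.215
```

send_rows:
  motion:
    - [[0,0,-0.1,0,0,0],[0,0,-0.1,0,0,0],[0,0,0,0,0,0],[0,0,0,0,0,0]]

```text
time: 37.1
tool_pos: [0.5253, -0.3446, 0.2128]
tool_rot: [0.119, 0.698, 0.118, -0.697]
contact_force: [-2.2, 0.7, 7.3]
gripper_width: 0.214
```

send_rows:
  motion:
    - [[0,0,0,0,0,0],[0,0,0,0,0,0],[0,0,0,0,0,0],[0,0,0,0,0,0],[0,0,0,0,0,0],[0,0,0,0,0,0],[0,0,0,0,0,0],[0,0,1,0,0,0],[0,0,3,0,0,0],[0,0,3,0,0,0],[0,0,3,0,0,0]]
  fingers: 0

```text
time: 38.02
tool_pos: [0.5245, -0.3441, 0.3118]
tool_rot: [-0.118, -0.697, -0.118, 0.697]
contact_force: [1.2, 0.0, 0.8]
gripper_width: 1.002
```

send_rows:
  motion:
    - [[0,2,1,0,0,0],[0,4,0,0,0,0],[0,4,0,0,0,0],[0,4,0,0,0,0],[0,4,0,0,0,0],[0,2,0,0,0,0],[0,0,0,0,0,0],[0,0,0,0,0,0]]

```text
time: 38.68
tool_pos: [0.5249, -0.1435, 0.3214]
tool_rot: [0.119, 0.697, 0.118, -0.697]
contact_force: [-0.5, -1.1, 0.4]
gripper_width: 1.002
```

Run:
```python
from plant import manip
from h import *
for n in("side","top"):
    im=manip.grab_frame(n)[:,:,::-1];c=manip.calibration(n)
    cv2.imwrite(f"pics/{n}16.png",im)
    for z in(.191,.194,.197):
      for d in manip.trace("lid",n)[:1]: print(n,z,d["confidence"],d["region"].sum(),*fit("lid",[(d["region"],c["mtx"],c["cam_to_world"])],[.5247,-.342],z))
    if n=="side":cv2.imwrite(f"pics/side16c.png",cv2.resize(im[220:420,180:420],None,fx=3,fy=3,interpolation=cv2.INTER_CUBIC))
    if n=="top":cv2.imwrite(f"pics/top16c.png",cv2.resize(im[130:330,340:600],None,fx=3,fy=3,interpolation=cv2.INTER_CUBIC))
print(manip.state())
```

```text
side 0.191 0.8 2665 [ 0.52616165 -0.34093302] 0.03578412978699923
side 0.194 0.8 2665 [ 0.52601878 -0.34421716] 0.04833020637898687
side 0.197 0.8 2665 [ 0.52592409 -0.34735057] 0.06376043850936247
{'time': 39.0833, 'joint_pos': array([-4.06470780e-01, -1.77313045e-01,  1.68668470e+00, -8.20366389e-05,
        1.63268303e+00,  8.29802461e-01]), 'joint_vel': array([ 0.00483732, -0.00139058,  0.00125199,  0.00375665, -0.00087949,
       -0.00021755]), 'joint_efforts': array([ 3.64475141e-03, -3.03541911e+01, -3.81088936e+01,  1.11355657e-04,
        2.10940896e-03, -8.34754501e-04]), 'tool_pos': array([ 0.52467209, -0.14508371,  0.32013442]), 'tool_rot': array([-0.11765496, -0.69708603, -0.11778366,  0.69739185]), 'contact_force': array([ 0.64597376,  0.36035861, -0.02816791]), 'ft_torque': array([ 0.02374175, -0.01614865,  0.00678247]), 'gripper_width': 0.9997446159775172}
```

View pics/side16c.png

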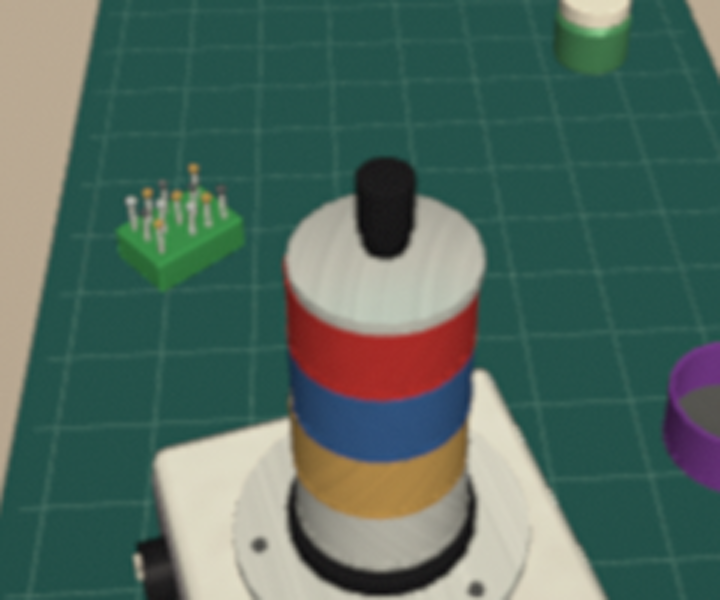

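View pics/top16c.png

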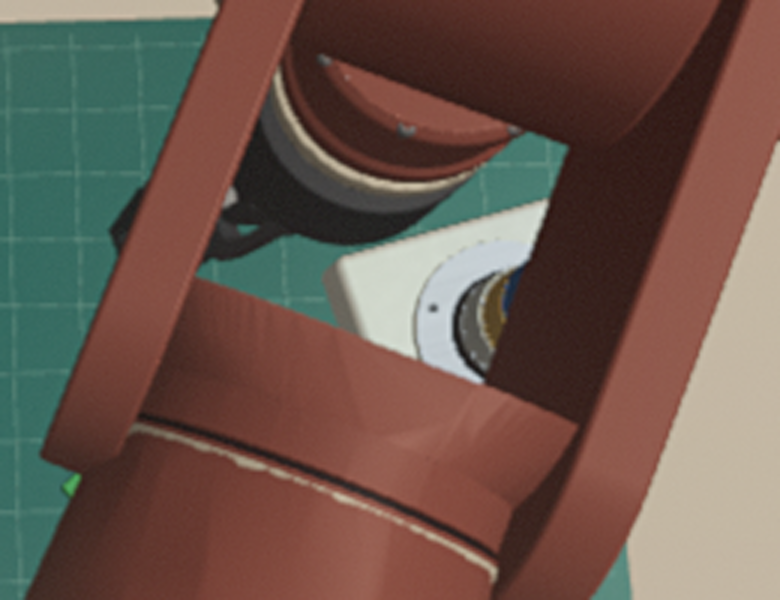

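send_rows:
  motion:
    - [[0,3,0,0,0,0],[0,4,0,0,0,0],[0,4,0,0,0,0],[0,4,0,0,0,0],[0,4,0,0,0,0],[0,4,0,0,0,0],[0,4,0,0,0,0],[0,3,0,0,0,0],[0,0,0,0,0,0],[0,0,0,0,0,0],[0,0,0,0,0,0]]

```text
time: 40.0
tool_pos: [0.5249, 0.1553, 0.3202]
tool_rot: [-0.118, -0.697, -0.118, 0.697]
contact_force: [1.1, -0.3, -0.6]
gripper_width: 0.999
```

Run:
```python
from plant import manip
from h import *
out=[]
for n,(x0,x1,y0,y1) in(("side",(190,400,240,420)),("top",(430,590,160,320))):
    im=np.ascontiguousarray(manip.grab_frame(n)[:,:,::-1]);c=manip.calibration(n);K,T=c["mtx"],c["cam_to_world"]
    S=4;b=cv2.resize(im,None,fx=S,fy=S,interpolation=cv2.INTER_CUBIC)
    for i,z in enumerate((.074,.104,.134,.164,.194)):
        q=proj(circ(.525,-.3415,z+.008,.032),K,T)*S+1.5
        cv2.polylines(b,[np.round(q).astype(np.int32)],True,(0,255,255),1)
    q=proj(circ(.525,-.3415,.194+.046,.010),K,T)*S+1.5
    cv2.polylines(b,[np.round(q).astype(np.int32)],True,(0,255,255),1)
    cv2.imwrite(f"pics/{n}17.png",b[y0*S:y1*S,x0*S:x1*S][:600*1]) if n=="top" else cv2.imwrite(f"pics/{n}17.png",cv2.resize(b[y0*S:y1*S,x0*S:x1*S],(700,600)))
    for d in manip.trace("lid",n)[:2]:print(n,d["confidence"],*fit("lid",[(d["region"],K,T)],[.5247,-.342],.194))
    for o in("jar","bur_block"):
        for d in manip.landmark_of(o,n)[:1]:print(o,n,(T[:3,:3]@d["centre"]+T[:3,3]).round(4),d["confidence"])
print(manip.state()["tool_pos"])
```

```text
side 0.87 [ 0.5260763  -0.34453037] 0.02796218487394958
jar side [ 0.6835  0.0683 -0.0065] 0.91
bur_block side [ 0.4339 -0.1015  0.0029] 0.91
top 0.72 [ 0.52610021 -0.34221068] 0.025960023898756176
jar top [6.842e-01 7.050e-02 1.000e-04] 0.6
bur_block top [ 0.4312 -0.1051 -0.003 ] 0.85
[0.52487637 0.15510386 0.32038027]
```

View pics/side17.png

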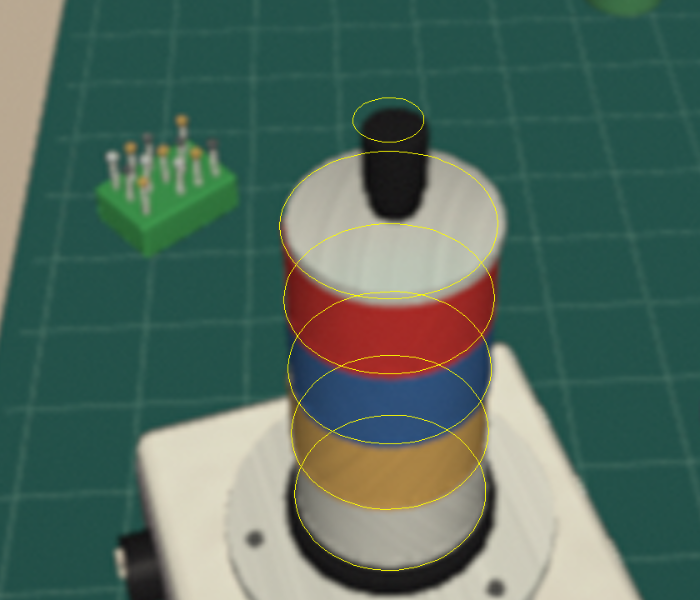

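View pics/top17.png

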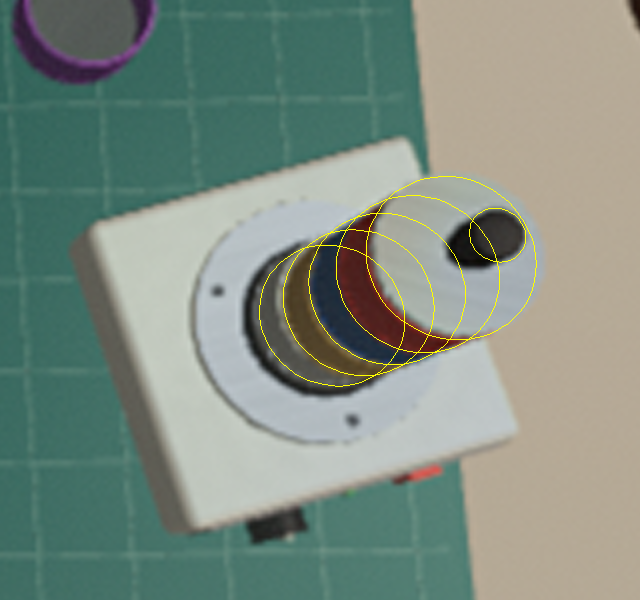

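Each piece's edge falls within 1–2 mm of the model rings drawn at the seated heights, and the stack is upright. The jar and bur block haven't moved and the arm is clear, so I'll hand in.

Run:
```python
from plant import manip
print(manip.job_done())
```

```text
the job is handed in; nothing more can be done
None
```

The stack is built and handed in at about 41 s: pan in the table's ring, then the small-, medium- and large-holed sieves, with the lid on top. Everything is released and the arm is clear; `job_done` gave no verdict.

- **Seating:** Wrist-camera fits at the nominal seated heights put the pan and sieves within about 3 mm of the ring axis, and each within about 3 mm of the piece below. A model drawn at the seated heights over the final side and top pictures matched every piece within about 2 mm, and the stack looked upright.
- **Disagreement:** The final fits for the lid differ by about 2 mm in y: -0.3445 from the side camera and -0.342 from the top. Both put it within about 3 mm of the large sieve's axis. The side camera's fit was slightly better at a height 3 mm lower, which is within the calibration error. I read the lid as fully home, because the gripper met resistance at exactly the expected height.
- **Left alone:** The jar and bur block measured within about 4 mm of where they started, which is within the detector's error. I didn't touch the purple look-alike.

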